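Turn the hand tools round in the rack

TASK

The hand tools in the low bench rack were put away handle-first and in any lane. Turn every one round and slide it back under the roof blade-first, fully home to the back wall, into the lane whose coloured plate matches its handle, so that all handles stick out at the front. Leave the other things on the bench where they are.

Things in the scene. Friction and masses are not known exactly. Their poses are not given: they have to be found in the camera images.
- rack: low plywood rack fixed on the bench, 318 wide, 120 deep, 50 high; place and yaw vary (yaw within 0.15 rad). Origin: on the bench under its middle; x points from open front to back, y left. Four lanes along x, centred at y = -117, -39, +39, +117 mm, 50 wide between dividers, 42 high under the roof, open in front at x = -60, closed by a back wall at x = +50 mm. The bench is their floor.
- lane_mouths (a point): point on the bench at the middle of the rack's front edge, where roof, dividers (28 mm thick between lanes) and lanes all begin; axes as the rack's. Lanes are 110 mm deep from here.
- screwdriver: red-handled screwdriver, round shaft 8 mm thick. 200 mm long, 0.1 kg; may be absent. Origin: mid-length, 12 mm under its axis, at bench level when it lies. Own y runs along it: handle y = +10 to +100 mm (22 to 24 mm thick, does not roll), blade or shaft from +10 to the tip at -100. It starts in a lane, handle inside, 92 to 110 mm of the blade end out in front.
- screwdriver_tip (a point): tip of the screwdriver, on its axis; axes as the tool's
- plate_red: red plate, 26x44x3 mm, fixed on the rack's roof at rack x = -42 mm over the middle line of a lane (which lane varies): this lane is for the red-handled tool. Origin: centre of its underside; axes as the rack's.
- file: blue-handled flat file, blade 16 mm wide, 6 thick. 200 mm long, 0.1 kg; may be absent. Origin: mid-length, 12 mm under its axis, at bench level when it lies. Own y runs along it: handle y = +10 to +100 mm (22 to 24 mm thick, does not roll), blade or shaft from +10 to the tip at -100. It starts in a lane, handle inside, 92 to 110 mm of the blade end out in front.
- file_tip (a point): tip of the file, on its axis; axes as the tool's
- plate_blue: blue plate, 26x44x3 mm, fixed on the rack's roof at rack x = -42 mm over the middle line of a lane (which lane varies): this lane is for the blue-handled tool. Origin: centre of its underside; axes as the rack's.
- chisel: yellow-handled chisel, blade 10 mm wide at the neck, 18 at the last 60 mm, 5 thick. 200 mm long, 0.1 kg; may be absent. Origin: mid-length, 12 mm under its axis, at bench level when it lies. Own y runs along it: handle y = +10 to +100 mm (22 to 24 mm thick, does not roll), blade or shaft from +10 to the tip at -100. It starts in a lane, handle inside, 92 to 110 mm of the blade end out in front.
- chisel_tip (a point): tip of the chisel, on its axis; axes as the tool's
- plate_yellow: yellow plate, 26x44x3 mm, fixed on the rack's roof at rack x = -42 mm over the middle line of a lane (which lane varies): this lane is for the yellow-handled tool. Origin: centre of its underside; axes as the rack's.
- nut_driver: green-handled nut driver, round shaft 8 mm thick, 13 mm socket over the last 22 mm. 200 mm long, 0.1 kg; may be absent. Origin: mid-length, 12 mm under its axis, at bench level when it lies. Own y runs along it: handle y = +10 to +100 mm (22 to 24 mm thick, does not roll), blade or shaft from +10 to the tip at -100. It starts in a lane, handle inside, 92 to 110 mm of the blade end out in front.
- nut_driver_tip (a point): tip of the nut driver, on its axis; axes as the tool's
- plate_green: green plate, 26x44x3 mm, fixed on the rack's roof at rack x = -42 mm over the middle line of a lane (which lane varies): this lane is for the green-handled tool. Origin: centre of its underside; axes as the rack's.
- brown_can: dark brown tin can, 66 mm diameter, 81 mm high, a bystander on the bench beside the rack, not to be disturbed. Origin: centre of its underside, z up.
- tape_measure: lime tape measure, 54x84x31 mm, a bystander on the bench beside the rack, not to be disturbed. Origin: centre of its underside, z up.
- small_carton: small black and blue carton, 50x68x28 mm, a bystander on the bench beside the rack, not to be disturbed. Origin: centre of its underside, z up.

How it is judged:
By the outcome, as a careful person would: the job done as asked, in the order asked, and still so for the second after the job is handed in, with the robot touching nothing.
Of screwdriver, file, chisel, nut_driver only 3 to 4 are there at a start; the rules pass over those that are not, and their reading is None.
At some moment in a run one of screwdriver, file, chisel, nut_driver may be knocked a few centimetres aside while the robot is not near it.
Once in a run the grip may slacken for a moment while it holds something.
It also fails if it takes over 210 s, if anything falls off the work surface, if the arm or the gripper's body presses on something with over 40 N, if the wrist force passes 120 N, or if a joint passes its speed limit or range.

ROBOT

A 6-joint arm with a two-finger parallel gripper is mounted at the origin on a cart in front of the work surface, level with it; the furniture and walls round the work are solid. World frame = base frame: x ahead of the robot, y to its left, z up, the work surface at z = 0. Lengths are in mm, angles in rad, forces in N, time in s.
With the tool pointing down it reaches from about 325 to 850 mm from the base axis. Payload 15.5 kg.
Tool frame: the origin (TCP) lies between the finger pads; the fingertips stand 19 mm ahead of it and the grasp point (between the pads) is the TCP; z points along the fingers, y is the line along which they close (so a half turn about z gives the same grasp; the last joint's range is limited). The gripper opens to 91 mm and grips with 3 to 60 N. Pads are 32 mm wide; open, the fingers measure 118 mm over their backs; the gripper's body (76 mm by 178 mm) begins 60 mm behind the grasp point.
Start: joints at [1.06, 0.494, 1.345, -0, 1.302, -0.096], TCP at [252.447, 571.749, 204.115] pointing down, gripper open.
Joint ranges: [-2.91, 2.91], [-0.82, 2.16], [0.22, 2.67], [-1.22, 4.37], [0.12, 2.79], [-3.08, 3.08]. Speed limits (rad/s): [1.89, 1.89, 2.57, 3.01, 3.01, 3.01].

INTERFACE

Orientations are given as a 3x3 rotation matrix whose columns are the frame's x, y, z axes.
In Python, from rig import manip, eyes gives the robot as it stands. The module is installed in compiled form; this text tells all that it offers.
- The arm moves only by the tool move_arm, never from a script. Its argument "motion" is a list of rows, each a list of 4 numbers: the shift along the tool's x, y, z as a fraction of full scale, then the turn about the tool's z as a fraction of full scale. In form: [[dx, dy, dz, roll], ...]. A call has 1 to 5 rows; each row shifts and turns the commanded pose from where the row before left it, along the tool's axes as they then stand; what a row does not reach is not made up. Full scale, the value 1, is 0.15 m for a shift and pi rad for a turn. A row lasts 1/10 s, in which the tool goes at most 50 mm and 8.59 degrees, less where a joint would pass 70% of its speed; a pose out of reach is approached as far as the arm can. A call with a number of a shift or a turn outside -1 to 1 is refused whole. A call with a gripper value outside its range is refused whole. "fingers" is the opening, from -1 (shut) to 1 (fully open), set as the call begins (left out, the last holds). The fingers move at their own pace and stop on an object; "squeeze" is the grip in N (left out, the last holds). Time passes only in rows, so rows that do not move let the fingers close. It gives the time, the measured TCP pose, the force, the opening and the grip force at its end, in the units of the state.
- manip.read_state(): the state, without advancing time (a new reading comes with each control period).
- eyes.read_camera(name): name is "scene" or "side" or "wrist"; returns a dict with "color" (480x640x3 uint8, blue, green, red), "z_map" (480x640 float32, mm along the optical axis (not along the pixel's ray), 0 where there is no reading), "fx", "fy", "cx", "cy" (pixels), "R" (3x3) and "t" (3): a world point X has camera coordinates R X + t. Camera axes: x right, y down, z forward; pixel columns grow to the right and rows downward; lengths in mm; the calibration is good to about 2 mm. The wrist camera is an equidistant fisheye: a pixel r from the principal point sees the ray r / f radians off the axis. A picture is of the moment at which its call begins.
- manip.hand_in(): hands the job in; it is judged then, once.
Trained networks look in a picture, given as the dict that the camera call returned (one of the last four; its "shot" number tells which), for a name from the list of things; names that differ only in an ending like _2 or _b are one class to them, and where a whole thing is asked for, a point or a joint stands for the part that bears it (a point fixed in the world has none). Each returns a list of dicts, best first, with "score" (0 to 1); they miss things now and then, are a little off and sometimes report something else, mostly with a low value. They report only what shows in the picture. A call takes as long as a camera call.
- eyes.recognise(picture, name): "uv" ([column, row] in pixels, amid what is visible of it).
- eyes.place_of(picture, name): "uv" ([column, row] in pixels: a listed point, or the origin of a listed thing).
The state is a dict: "time_s": time; "joint_positions": joint angles; "dq": joint speeds; "joint_efforts": joint torques, N m; "eef_pos": TCP position; "tool_rot": TCP orientation; "wrist_force": force on the tool from outside, world axes, zero at the start; "torque": the same for the moment, N m; "opening": finger opening in mm; "grip_force": force on a finger pad.
Only numpy, scipy, OpenCV 4.12 (cv2) and the standard library are available. Lean on these libraries where they do the work, as an engineer would, in place of code of your own. Each camera call takes 0.05 s, during which the arm holds its last target. There are 200 camera calls.

## Working session

There is one attempt and no reset: what is moved stays moved. The work goes in short steps, Python scripts to look and compute and a tool call to move; the robot and the scene stay as the last step left them, time stands still between calls to the robot, and variables do not carry over. Pictures are saved under pics/ and viewed, at most 14 in all, crops included, and the job is handed in when it is done.

Besides the shell and the picture viewer there is one more tool, called after "Emit:" in YAML: its name, and indented under it one key for each argument. move_arm: Moves the arm, as the interface text tells. Shift numbers are shares of 0.15 m and turn numbers shares of pi rad, none past 1 either way. Its arguments: {"type":"object","properties":{"motion":{"type":"array"},"fingers":{"type":"number"},"squeeze":{"type":"number"}},"required":["motion"]}

```bash
mkdir -p pics; cat > h.py <<'E'
from rig import manip, eyes
import numpy as np, cv2
def px2w(p,u,v,z=None):
    """world point of pixel: at plane height z, or by depth"""
    d=np.array([(u-p['cx'])/p['fx'],(v-p['cy'])/p['fy'],1.0])
    R=np.array(p['R']);t=np.array(p['t'])
    c=-R.T@t; r=R.T@d
    if z is None:
        return c+r*p['z_map'][int(round(v)),int(round(u))]
    return c+r*(z-c[2])/r[2]
E
python3 - <<'E'
from h import *
s=manip.read_state(); print(s['time_s'],s['eef_pos'],np.round(s['tool_rot'],3).tolist(),s['opening'])
for n in ('scene','side'):
    p=eyes.read_camera(n); cv2.imwrite(f'pics/{n}0.png',p['color'])
    print(n,p['fx'],p['cx'],p['cy'],'cam',np.round(-np.array(p['R']).T@p['t']))
    for k in ['lane_mouths','plate_red','plate_blue','plate_yellow','plate_green']+[a+b for a in('screwdriver','file','chisel','nut_driver') for b in('','_tip')]+['brown_can','tape_measure','small_carton']:
        z=0 if k in('lane_mouths','brown_can','tape_measure','small_carton') else 50 if 'plate' in k else 12 if 'tip' in k else 0
        r=eyes.place_of(p,k)
        print(k,[(round(q['score'],2),np.round(q['uv']).tolist(),np.round(px2w(p,*q['uv'],z)[:2]).tolist()) for q in r[:2]])
E
```

```text
0.0 [252.27364426 571.38565609 203.53290673] [[-0.915, 0.404, -0.001], [0.404, 0.915, -0.001], [0.0, -0.001, -1.0]] 91.33042889841967
scene 613.33416955276 320.78639242868314 245.38834007287372 cam [  -8. -760. 1111.]
lane_mouths [(0.7, [316.0, 240.0], [613.0, 10.0])]
plate_red [(0.63, [334.0, 230.0], [637.0, -27.0])]
plate_blue [(0.68, [330.0, 230.0], [630.0, -22.0]), (0.55, [308.0, 218.0], [614.0, 42.0])]
plate_yellow [(0.56, [284.0, 198.0], [608.0, 130.0])]
plate_green [(0.68, [356.0, 251.0], [637.0, -110.0]), (0.58, [279.0, 218.0], [560.0, 83.0])]
screwdriver [(0.68, [298.0, 233.0], [593.0, 52.0])]
screwdriver_tip [(0.56, [274.0, 251.0], [507.0, 34.0])]
file [(0.83, [282.0, 218.0], [592.0, 120.0])]
file_tip [(0.52, [254.0, 236.0], [498.0, 103.0]), (0.19, [298.0, 273.0], [511.0, -54.0])]
chisel [(0.55, [348.0, 268.0], [618.0, -107.0])]
chisel_tip [(0.72, [322.0, 292.0], [522.0, -130.0]), (0.22, [274.0, 254.0], [502.0, 28.0])]
nut_driver [(0.58, [328.0, 252.0], [613.0, -39.0])]
nut_driver_tip [(0.75, [294.0, 272.0], [506.0, -46.0])]
brown_can [(0.8, [417.0, 333.0], [619.0, -334.0])
[... 723 characters left out ...]
, 234.0], [606.0, 56.0])]
screwdriver_tip [(0.66, [290.0, 236.0], [502.0, 41.0]), (0.23, [331.0, 255.0], [609.0, -50.0])]
file [(0.7, [316.0, 224.0], [588.0, 103.0])]
file_tip [(0.58, [285.0, 220.0], [496.0, 118.0])]
chisel [(0.5, [335.0, 272.0], [612.0, -109.0])]
chisel_tip [(0.5, [303.0, 275.0], [523.0, -121.0]), (0.31, [318.0, 222.0], [590.0, 96.0])]
nut_driver [(0.54, [332.0, 257.0], [612.0, -47.0]), (0.45, [326.0, 244.0], [605.0, 11.0])]
nut_driver_tip [(0.66, [296.0, 255.0], [512.0, -42.0])]
brown_can [(0.7, [356.0, 340.0], [629.0, -350.0]), (0.62, [346.0, 244.0], [662.0, 2.0])]
tape_measure [(0.59, [314.0, 173.0], [615.0, 372.0])]
small_carton [(0.81, [376.0, 359.0], [664.0, -413.0])]
```

```bash
python3 - <<'E'
import cv2
a=cv2.imread('pics/scene0.png')[150:350,190:490]; cv2.imwrite('pics/s0c.png',cv2.resize(a,(800,533),interpolation=cv2.INTER_CUBIC))
b=cv2.imread('pics/side0.png')[150:390,230:440]; cv2.imwrite('pics/d0c.png',cv2.resize(b,(525,600),interpolation=cv2.INTER_CUBIC))
E
```

```text
(no output)
```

View pics/s0c.png

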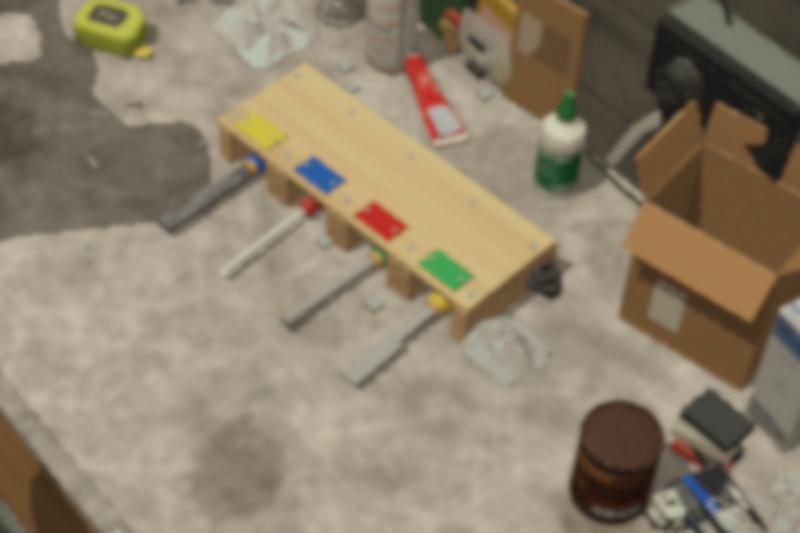

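View pics/d0c.png

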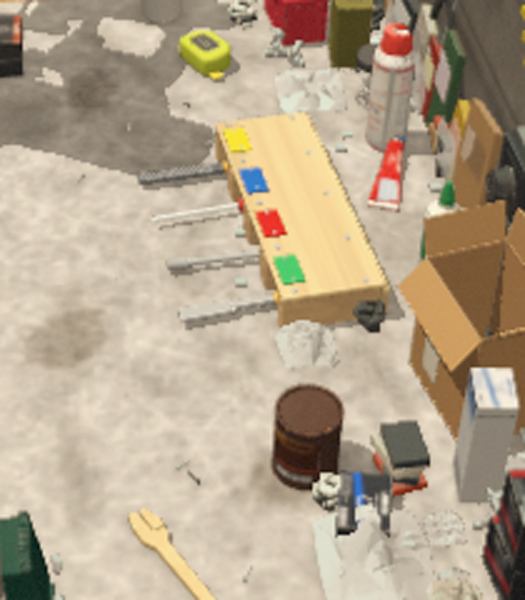

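```bash
cat >> h.py <<'E'
COL={'yellow':(20,34),'blue':(100,125),'red':(-8,8),'green':(50,85)}
def plates(p):
    hsv=cv2.cvtColor(p['color'],cv2.COLOR_BGR2HSV); out={}
    W=cloud(p)
    for k,(a,b) in COL.items():
        h=hsv[...,0].astype(int); h=np.where(h>170,h-180,h)
        m=(h>=a)&(h<=b)&(hsv[...,1]>130)&(hsv[...,2]>70)&(abs(W[...,2]-53)<12)&(abs(W[...,0]-630)<60)&(abs(W[...,1])<200)
        n,l,st,c=cv2.connectedComponentsWithStats(m.astype(np.uint8))
        if n>1:
            i=1+np.argmax(st[1:,4]); out[k]=(px2w(p,*c[i],53)[:2],st[i,4])
    return out
def cloud(p):
    v,u=np.mgrid[:480,:640]
    d=np.stack([(u-p['cx'])/p['fx'],(v-p['cy'])/p['fy'],np.ones(u.shape)],-1)*p['z_map'][...,None]
    return (d-np.array(p['t']))@np.array(p['R'])
E
python3 - <<'E'
from h import *
lane={'yellow':117,'blue':39,'red':-39,'green':-117}
for n in('scene','side'):
    p=eyes.read_camera(n); P=plates(p)
    for k,v in P.items(): print(n,k,np.round(v[0],1),v[1])
    ks=list(P); ys=np.array([lane[k] for k in ks]); X=np.array([P[k][0] for k in ks])
    A=np.c_[ys,np.ones(len(ys))]; c=np.linalg.lstsq(A,X,rcond=None)[0]
    yaw=np.arctan2(-c[0,0],c[0,1]); ex=np.array([np.cos(yaw),np.sin(yaw)]); ey=np.array([-ex[1],ex[0]])
    o=c[1]+42*ex; print('scale',np.hypot(*c[0]),'yaw',yaw,'origin',o,'mouth',o-60*ex)
    W=cloud(p); r=(W[...,:2]-o); rx=r@ex; ry=r@ey; z=W[...,2]
    print('bench z',np.median(z[(rx<-80)&(rx>-170)&(abs(ry)<140)]))
    for L in(117,39,-39,-117):
        m=(rx>-165)&(rx<-70)&(abs(ry-L)<30)&(z>7.5)&(z<25)
        if m.sum()>10:
            f=np.polyfit(rx[m],ry[m],1); w=W[m]; print(L,m.sum(),'tipx',np.percentile(rx[m],2).round(),'y at -70,-110,-150',np.polyval(f,[-70,-110,-150]).round(1),'z',np.median(z[m]).round(1))
E
```

```text
scene yellow [613.  120.6] 139
scene blue [620.7  44.2] 77
scene red [628.8 -33.6] 132
scene green [ 636.3 -110.4] 75
scale 0.9934373524935519 yaw 0.10076394099116211 origin [666.45549585   9.44356262] mouth [606.75983936   3.4079519 ]
bench z -0.9528612235777926
117 214 tipx -162.0 y at -70,-110,-150 [118.5 118.3 118. ] z 12.6
39 77 tipx -161.0 y at -70,-110,-150 [44.6 42.9 41.2] z 12.0
-39 137 tipx -158.0 y at -70,-110,-150 [-41.6 -40.8 -39.9] z 13.1
-117 238 tipx -161.0 y at -70,-110,-150 [-116.9 -118.6 -120.3] z 11.9
side yellow [613.8 123.7] 86
side blue [622.2  44.9] 65
side red [630.1 -33.2] 88
side green [ 639.1 -110.5] 73
scale 1.0064445719603887 yaw 0.10706462039767646 origin [668.05758104  10.70109419] mouth [608.40113766   4.28948257]
bench z 1.3613010609804428
117 143 tipx -161.0 y at -70,-110,-150 [117.8 118.6 119.4] z 14.1
39 57 tipx -158.0 y at -70,-110,-150 [42.6 43.  43.4] z 13.9
-39 107 tipx -159.0 y at -70,-110,-150 [-41.6 -40.2 -38.7] z 14.3
-117 174 tipx -162.0 y at -70,-110,-150 [-117.5 -118.5 -119.6] z 14.0
```

Emit:
move_arm:
  motion:
    - [0,0,0,-0.0414]
    - [0,0,0,-0.0414]
    - [0,0,0,-0.0414]
    - [0,0,0,-0.0414]
    - [0,0,0,0]
  fingers: 0

```text
time_s: 2.3
eef_pos: [252.5, 571.7, 204.1]
tool_rot: [[-0.994, -0.107, 0.0], [-0.107, 0.994, -0.0], [-0.0, -0.0, -1.0]]
wrist_force: [0.1, 0.2, -1.2]
opening: 53.8
grip_force: 0.0
```

```bash
cat > go.py <<'E'
import sys
from h import *
O=np.array([667.2,10.0]);YAW=0.104
ex=np.array([np.cos(YAW),np.sin(YAW)]);ey=np.array([-ex[1],ex[0]])
def rack(w): return np.array([(w[:2]-O)@ex,(w[:2]-O)@ey])
if __name__=='__main__':
    s=manip.read_state();p=np.array(s['eef_pos']);R=np.array(s['tool_rot'])
    r=rack(p); psi=np.arctan2(R[1,0],R[0,0])-YAW
    print('t',round(s['time_s'],1),'rack',r.round(1),'z',p[2].round(1),'psi',np.degrees(psi).round(2),'open',round(s['opening'],1),'grip',round(s['grip_force'],1),'F',np.round(s['wrist_force'],1),'q6',round(s['joint_positions'][5],2))
    for a in sys.argv[1:]:
        x,y,z=map(float,a.split(','))
        w=np.r_[O+x*ex+y*ey,z]; print(a,'units',np.round(R.T@(w-p)/150,3))
        p=w
E
python3 go.py -85,118.4,70 -85,118.4,22
```

```text
t 2.3 rack [-354.2  601.7] z 204.1 psi -179.83 open 53.8 grip 0.0 F [ 0.1  0.2 -1.2] q6 -0.62
-85,118.4,70 units [-1.785 -3.228  0.894]
-85,118.4,22 units [0.   0.   0.32]
```

Emit:
move_arm:
  motion:
    - [-0.149,-0.269,0,0]
    - [-0.149,-0.269,0,0]
    - [-0.149,-0.269,0,0]
    - [-0.149,-0.269,0,0]
    - [-0.149,-0.269,0,0]

```text
time_s: 2.8
eef_pos: [385.4, 381.3, 204.3]
tool_rot: [[-0.995, -0.1, 0.0], [-0.1, 0.995, 0.0], [-0.0, 0.0, -1.0]]
wrist_force: [0.6, 0.3, 0.1]
opening: 45.2
grip_force: 0.0
```

Emit:
move_arm:
  motion:
    - [-0.149,-0.269,0,0]
    - [-0.149,-0.269,0,0]
    - [-0.149,-0.269,0,0]
    - [-0.149,-0.269,0,0]
    - [-0.149,-0.269,0,0]

```text
time_s: 3.3
eef_pos: [517.7, 192.0, 204.3]
tool_rot: [[-0.995, -0.1, 0.0], [-0.1, 0.995, 0.0], [-0.0, 0.0, -1.0]]
wrist_force: [1.4, 1.7, -0.6]
opening: 45.4
grip_force: 0.0
```

Emit:
move_arm:
  motion:
    - [-0.149,-0.269,0,0]
    - [-0.149,-0.269,0,0]
    - [0,0,0.298,0]
    - [0,0,0.298,0]
    - [0,0,0.298,0]

```text
time_s: 3.8
eef_pos: [570.0, 117.7, 68.8]
tool_rot: [[-0.995, -0.099, 0.001], [-0.099, 0.995, 0.0], [-0.001, 0.0, -1.0]]
wrist_force: [0.8, -0.2, -0.5]
opening: 45.9
grip_force: 0.0
```

```bash
python3 go.py -85,118.4,70 -85,118.4,21;  python3 - <<'E'
from h import *
p=eyes.read_camera('wrist'); cv2.imwrite('pics/w0.png',p['color'])
E
```

```text
t 3.8 rack [-85.5 117.2] z 68.8 psi -180.3 open 45.9 grip 0.0 F [ 0.8 -0.2 -0.5] q6 -1.57
-85,118.4,70 units [-0.003  0.008 -0.008]
-85,118.4,21 units [ 0.    -0.     0.327]
```

View pics/w0.png

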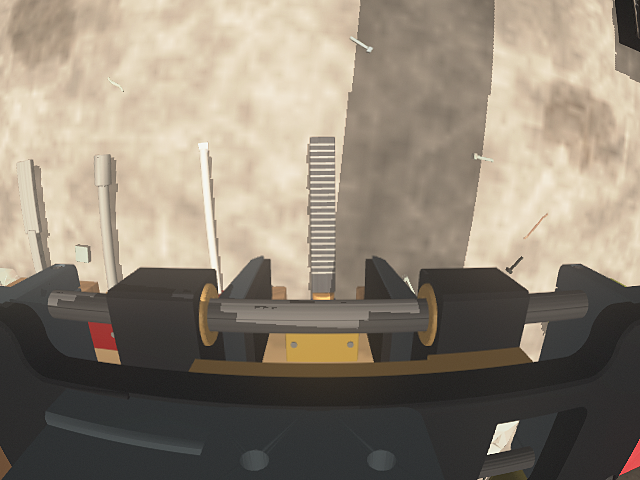

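Emit:
move_arm:
  motion:
    - [0.05,0.005,0,0]
    - [0,0,0.16,0]
    - [0,0,0.155,0]
    - [0,0,0,0]

```text
time_s: 4.25
eef_pos: [561.6, 118.3, 23.2]
tool_rot: [[-0.995, -0.103, -0.001], [-0.103, 0.995, -0.0], [0.001, 0.0, -1.0]]
wrist_force: [-0.3, 0.1, 1.1]
opening: 45.6
grip_force: 0.0
```

Emit:
move_arm:
  motion:
    - [0,0,0,0]
    - [0,0,0,0]
    - [0,0,0,0]
    - [0,0,0,0]
    - [0,0,0,0]
  fingers: -1
  squeeze: 30

```text
time_s: 4.75
eef_pos: [562.4, 118.1, 23.3]
tool_rot: [[-0.995, -0.104, 0.001], [-0.104, 0.995, 0.0], [-0.001, -0.0, -1.0]]
wrist_force: [-0.3, -0.7, -0.7]
opening: 8.1
grip_force: 0.0
```

Emit:
move_arm:
  motion:
    - [0.1,0,0,0]
    - [0.15,0,0,0]
    - [0.15,0,0,0]
    - [0.2,0,0,0]
    - [0.15,0,0,0]

```text
time_s: 5.25
eef_pos: [448.4, 106.2, 22.9]
tool_rot: [[-0.995, -0.104, -0.001], [-0.104, 0.995, -0.0], [0.001, -0.0, -1.0]]
wrist_force: [-0.8, 0.1, -0.7]
opening: 0.5
grip_force: 0.0
```

```bash
python3 go.py;  python3 - <<'E'
from h import *
p=eyes.read_camera('wrist'); cv2.imwrite('pics/w1.png',p['color'])
E
```

```text
t 5.2 rack [-207.6  118.4] z 22.9 psi -179.98 open 0.5 grip 0.0 F [-0.8  0.1 -0.7] q6 -1.57
```

View pics/w1.png

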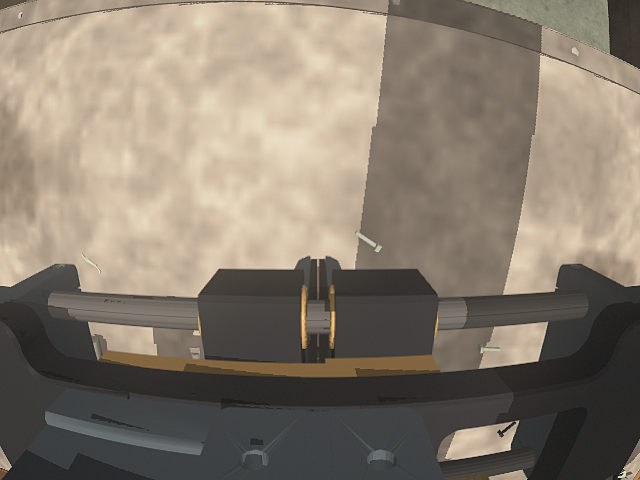

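```bash
cat > tools.py <<'E'
from go import *
def tools(n,lanes=(117,39,-39,-117),save=None):
    p=eyes.read_camera(n)
    if save: cv2.imwrite(save,p['color'])
    W=cloud(p); r=W[...,:2]-O; rx=r@ex; ry=r@ey
    b=np.median(W[...,2][(rx<-80)&(rx>-170)&(abs(ry)<140)]); z=W[...,2]-b
    for L in lanes:
        m=(rx>-260)&(rx<-68)&(abs(ry-L)<32)&(z>6)&(z<30)
        if m.sum()>10:
            f=np.polyfit(rx[m],ry[m],1); print(n,L,m.sum(),'tipx',np.percentile(rx[m],1).round(),'y at -70,-110,-150',np.polyval(f,[-70,-110,-150]).round(1),'ztop',np.percentile(z[m],[50,90]).round(1))
if __name__=='__main__':
    for n in('scene','side'): tools(n,save=f'pics/{n}_{sys.argv[1]}.png')
E
python3 tools.py 1; python3 -c "
import cv2
a=cv2.imread('pics/side_1.png')[150:350,220:430]; cv2.imwrite('pics/s1c.png',cv2.resize(a,(630,600),interpolation=cv2.INTER_CUBIC))"
```

```text
scene 117 98 tipx -227.0 y at -70,-110,-150 [117.  117.4 117.7] ztop [12.8 17.3]
scene 39 87 tipx -172.0 y at -70,-110,-150 [42.5 41.3 40. ] ztop [13.2 16.7]
scene -39 149 tipx -161.0 y at -70,-110,-150 [-41.2 -40.9 -40.5] ztop [14.  17.7]
scene -117 252 tipx -163.0 y at -70,-110,-150 [-117.1 -118.6 -120.1] ztop [13.2 15.8]
side 117 145 tipx -162.0 y at -70,-110,-150 [118.7 118.4 118.2] ztop [12.3 16.1]
side 39 58 tipx -200.0 y at -70,-110,-150 [43.4 44.  44.6] ztop [11.7 15.7]
side -39 108 tipx -159.0 y at -70,-110,-150 [-41.1 -40.  -39. ] ztop [12.4 16.9]
side -117 176 tipx -162.0 y at -70,-110,-150 [-117.1 -118.3 -119.6] ztop [11.7 15.7]
```

View pics/s1c.png

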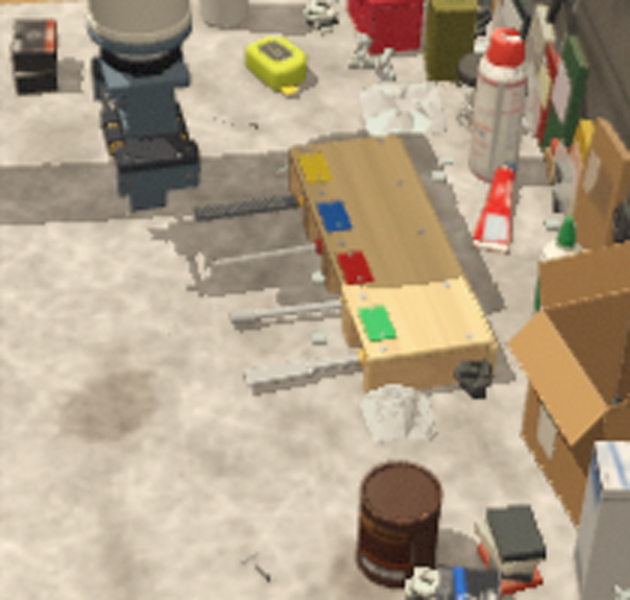

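Emit:
move_arm:
  motion:
    - [0,0,0.01,0]
    - [0,0,0,0]

```text
time_s: 5.6
eef_pos: [451.5, 106.5, 21.2]
tool_rot: [[-0.995, -0.104, 0.001], [-0.104, 0.995, 0.0], [-0.001, 0.0, -1.0]]
wrist_force: [-0.4, -0.1, -0.5]
opening: 0.3
grip_force: 0.0
```

Emit:
move_arm:
  motion:
    - [0,0,0.01,0]
    - [0,0,0,0]

```text
time_s: 5.8
eef_pos: [450.6, 106.4, 19.5]
tool_rot: [[-0.995, -0.104, 0.0], [-0.104, 0.995, 0.0], [-0.0, 0.0, -1.0]]
wrist_force: [-0.7, 0.1, 0.4]
opening: 0.7
grip_force: 0.0
```

```bash
python3 go.py;  python3 - <<'E'
from h import *
p=eyes.read_camera('side'); a=p['color'][180:250,240:310]; cv2.imwrite('pics/f1.png',cv2.resize(a,(560,560)))
W=cloud(p); m=(np.hypot(W[...,0]-448,W[...,1]-106)<40); zz=W[m][:,2]
print(np.histogram(zz,bins=range(-10,150,10)))
E
```

```text
t 5.8 rack [-205.4  118.4] z 19.5 psi -179.98 open 0.7 grip 0.0 F [-0.7  0.1  0.4] q6 -1.57
(array([174, 167,   0,   2,  24,  26,  12,   0,   0,   0,   0,   0,   4,
        23,  52]), array([-10,   0,  10,  20,  30,  40,  50,  60,  70,  80,  90, 100, 110,
       120, 130, 140]))
```

View pics/f1.png

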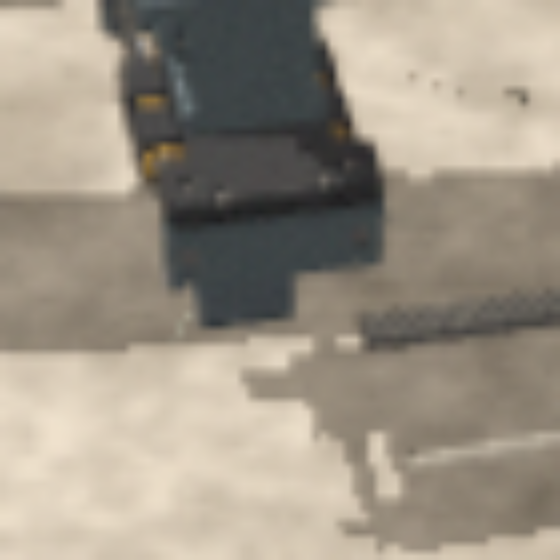

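Emit:
move_arm:
  motion:
    - [0,0,0.015,0]
    - [0,0,0,0]

```text
time_s: 6.05
eef_pos: [450.2, 106.4, 17.3]
tool_rot: [[-0.995, -0.104, -0.0], [-0.104, 0.995, -0.0], [0.0, -0.0, -1.0]]
wrist_force: [0.4, 0.4, 1.1]
opening: 0.6
grip_force: 0.0
```

Emit:
move_arm:
  motion:
    - [0,0,0.015,0]
    - [0,0,0,0]

```text
time_s: 6.25
eef_pos: [450.1, 106.4, 15.0]
tool_rot: [[-0.995, -0.104, -0.0], [-0.104, 0.995, -0.0], [0.0, -0.0, -1.0]]
wrist_force: [-0.1, -0.1, 0.2]
opening: 0.6
grip_force: 0.0
```

```bash
python3 go.py;  python3 - <<'E'
from go import *
s=manip.read_state()
p=eyes.read_camera('side')
W=cloud(p); e=np.array(s['eef_pos'])
m=(np.hypot(W[...,0]-e[0],W[...,1]-e[1])<70)&(W[...,2]>12)&(W[...,2]<100)
v,u=np.where(m); i=np.argsort(-v)[:8]
for k in i: print(u[k],v[k],W[v[k],u[k]].round(), rack(W[v[k],u[k]]).round())
R=np.array(p['R'])
for dz in(-19,-10,0): 
    q=R@(e+[0,0,dz])+p['t']; print(dz,p['fx']*q[0]/q[2]+p['cx'],p['fy']*q[1]/q[2]+p['cy'],q[2])
E
```

```text
t 6.2 rack [-205.9  118.4] z 15.0 psi -179.98 open 0.6 grip 0.0 F [-0.1 -0.1  0.2] q6 -1.57
287 223 [499. 103.  12.] [-157.  110.]
286 223 [496. 103.  12.] [-160.  111.]
286 222 [496. 102.  17.] [-160.  109.]
285 222 [494. 104.  16.] [-163.  112.]
287 222 [499. 102.  17.] [-157.  109.]
288 222 [503. 106.  13.] [-154.  112.]
289 222 [505. 104.  14.] [-151.  111.]
290 222 [508. 102.  16.] [-149.  108.]
-19 270.60318641708056 227.59219767099955 1718.6519708038413
-10 270.489845000349 225.261410438906 1712.7415886904798
0 270.36298911470794 222.65270757375293 1706.1744974534117
```

Emit:
move_arm:
  motion:
    - [0,0,0.02,0]
    - [0,0,0,0]

```text
time_s: 6.5
eef_pos: [450.1, 106.3, 12.0]
tool_rot: [[-0.995, -0.104, -0.0], [-0.104, 0.995, -0.0], [0.0, -0.0, -1.0]]
wrist_force: [0.2, 0.3, 1.0]
opening: 0.5
grip_force: 0.0
```

Emit:
move_arm:
  motion:
    - [0,0,0.015,0]
    - [0,0,0,0]

```text
time_s: 6.7
eef_pos: [450.1, 106.3, 9.8]
tool_rot: [[-0.995, -0.104, -0.0], [-0.104, 0.995, -0.0], [0.0, -0.0, -1.0]]
wrist_force: [-0.2, -0.6, -0.3]
opening: 0.6
grip_force: 0.0
```

Emit:
move_arm:
  motion:
    - [0,0,0.015,0]
    - [0,0,0,0]

```text
time_s: 6.9
eef_pos: [450.1, 106.4, 7.5]
tool_rot: [[-0.995, -0.104, -0.0], [-0.104, 0.995, -0.0], [0.0, -0.0, -1.0]]
wrist_force: [-0.3, 0.2, 0.7]
opening: 0.5
grip_force: 0.0
```

```bash
python3 go.py;  python3 - <<'E'
from h import *
p=eyes.read_camera('side'); a=p['color'][180:250,240:310]; cv2.imwrite('pics/f2.png',cv2.resize(a,(560,560)))
E
```

```text
t 6.9 rack [-205.9  118.4] z 7.5 psi -179.97 open 0.5 grip 0.0 F [-0.3  0.2  0.7] q6 -1.57
```

View pics/f2.png

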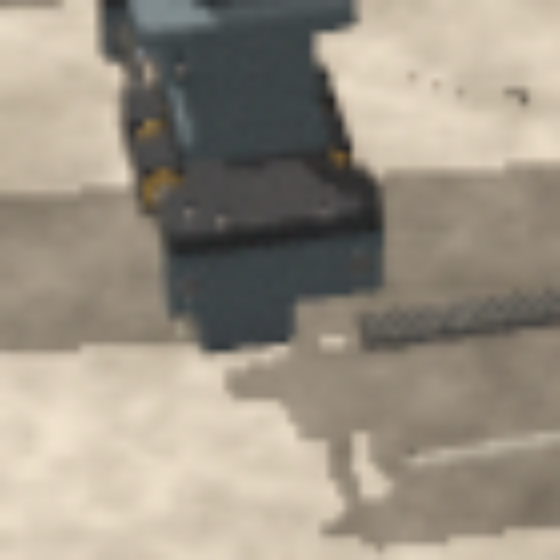

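Emit:
move_arm:
  motion:
    - [0,0,0.015,0]
    - [0,0,0,0]

```text
time_s: 7.15
eef_pos: [450.2, 106.4, 5.3]
tool_rot: [[-0.995, -0.104, -0.0], [-0.104, 0.995, -0.0], [0.0, -0.0, -1.0]]
wrist_force: [-0.9, 0.1, 0.4]
opening: 0.8
grip_force: 0.0
```

Emit:
move_arm:
  motion:
    - [0,0,0.015,0]
    - [0,0,0,0]

```text
time_s: 7.35
eef_pos: [450.1, 106.4, 3.0]
tool_rot: [[-0.995, -0.104, -0.0], [-0.104, 0.995, -0.0], [0.0, -0.0, -1.0]]
wrist_force: [0.0, 0.2, -0.4]
opening: 0.2
grip_force: 0.0
```

Emit:
move_arm:
  motion:
    - [0,0,0.01,0]
    - [0,0,0,0]

```text
time_s: 7.55
eef_pos: [450.2, 106.4, 1.6]
tool_rot: [[-0.995, -0.104, -0.0], [-0.104, 0.995, -0.0], [0.0, 0.0, -1.0]]
wrist_force: [0.5, 0.0, 0.1]
opening: 0.4
grip_force: 0.0
```

Emit:
move_arm:
  motion:
    - [0,0,0.01,0]
    - [0,0,0,0]

```text
time_s: 7.75
eef_pos: [450.2, 106.4, 0.1]
tool_rot: [[-0.995, -0.104, -0.0], [-0.104, 0.995, -0.0], [0.0, -0.0, -1.0]]
wrist_force: [0.7, 0.1, 0.8]
opening: 0.1
grip_force: 0.0
```

Emit:
move_arm:
  motion:
    - [0,0,0.01,0]
    - [0,0,0,0]

```text
time_s: 7.95
eef_pos: [450.2, 106.4, -1.4]
tool_rot: [[-0.995, -0.104, -0.0], [-0.104, 0.995, -0.0], [0.0, -0.0, -1.0]]
wrist_force: [-0.6, -0.1, 0.0]
opening: 0.5
grip_force: 0.0
```

Emit:
move_arm:
  motion:
    - [0,0,0.01,0]
    - [0,0,0,0]

```text
time_s: 8.15
eef_pos: [450.2, 106.4, -2.9]
tool_rot: [[-0.995, -0.104, -0.0], [-0.104, 0.995, -0.0], [0.0, -0.0, -1.0]]
wrist_force: [0.1, -0.2, 1.3]
opening: 0.4
grip_force: 0.0
```

```bash
python3 go.py;  python3 - <<'E'
from h import *
p=eyes.read_camera('side'); a=p['color'][180:250,240:310]; cv2.imwrite('pics/f3.png',cv2.resize(a,(560,560)))
E
```

```text
t 8.2 rack [-205.9  118.4] z -2.9 psi -179.97 open 0.4 grip 0.0 F [ 0.1 -0.2  1.3] q6 -1.57
```

View pics/f3.png

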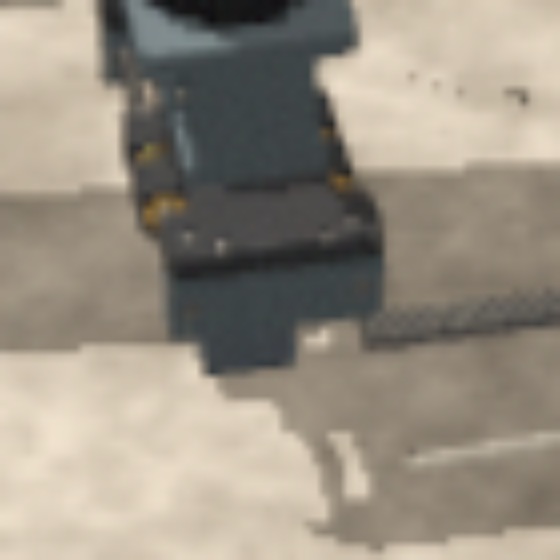

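Emit:
move_arm:
  motion:
    - [0,0,0.02,0]
    - [0,0,0,0]

```text
time_s: 8.4
eef_pos: [450.1, 106.4, -6.0]
tool_rot: [[-0.995, -0.104, -0.0], [-0.104, 0.995, -0.0], [0.0, -0.0, -1.0]]
wrist_force: [-0.8, 0.0, 0.6]
opening: 0.2
grip_force: 0.0
```

Emit:
move_arm:
  motion:
    - [0,0,0.015,0]
    - [0,0,0,0]

```text
time_s: 8.6
eef_pos: [450.1, 106.4, -8.2]
tool_rot: [[-0.995, -0.104, -0.0], [-0.104, 0.995, -0.0], [0.0, 0.0, -1.0]]
wrist_force: [0.7, -0.5, 0.3]
opening: 0.4
grip_force: 0.0
```

Emit:
move_arm:
  motion:
    - [0,0,0.01,0]
    - [0,0,0,0]

```text
time_s: 8.8
eef_pos: [450.2, 106.4, -9.5]
tool_rot: [[-0.995, -0.104, 0.0], [-0.104, 0.995, -0.0], [-0.0, -0.0, -1.0]]
wrist_force: [-0.6, 0.4, -0.4]
opening: 0.5
grip_force: 0.0
```

Emit:
move_arm:
  motion:
    - [0,0,0.01,0]
    - [0,0,0,0]

```text
time_s: 9.0
eef_pos: [450.4, 106.4, -9.6]
tool_rot: [[-0.995, -0.104, 0.001], [-0.104, 0.995, 0.0], [-0.001, -0.0, -1.0]]
wrist_force: [-6.8, -0.6, 46.7]
opening: 0.1
grip_force: 23.0
```

Emit:
move_arm:
  motion:
    - [0,0,-0.018,0]
    - [0,0,0,0]
    - [0,0,0,0]
    - [0,0,0,0]
    - [0,0,0,0]
  fingers: 0

```text
time_s: 9.5
eef_pos: [450.1, 106.4, -8.5]
tool_rot: [[-0.995, -0.104, -0.0], [-0.104, 0.995, -0.0], [0.0, -0.0, -1.0]]
wrist_force: [-0.2, -0.4, 0.1]
opening: 37.5
grip_force: 0.0
```

Emit:
move_arm:
  motion:
    - [0,0,0,0]
    - [-0.25,0,0,0]
    - [-0.25,0,0,0]
    - [-0.25,0,0,0]
    - [0,0,0,0]

```text
time_s: 10.0
eef_pos: [567.6, 118.5, -8.0]
tool_rot: [[-0.995, -0.104, 0.005], [-0.104, 0.995, 0.001], [-0.005, -0.0, -1.0]]
wrist_force: [0.1, -0.0, -0.5]
opening: 45.5
grip_force: 0.0
```

Emit:
move_arm:
  motion:
    - [0,0,0,0]
    - [0,0,0,0]
    - [0,0,0,0]
    - [0,0,0,0]
    - [0,0,0,0]
  fingers: -1

```text
time_s: 10.5
eef_pos: [561.7, 118.1, -8.2]
tool_rot: [[-0.995, -0.104, -0.0], [-0.104, 0.995, -0.0], [0.0, -0.0, -1.0]]
wrist_force: [-0.1, -0.1, -1.0]
opening: 15.6
grip_force: 29.9
```

```bash
python3 go.py
```

```text
t 10.5 rack [-93.7 118.4] z -8.2 psi -179.97 open 15.6 grip 29.9 F [-0.1 -0.1 -1. ] q6 -1.57
```

Emit:
move_arm:
  motion:
    - [0.1,0,0,0]
    - [0.15,0,0,0]
    - [0.2,0,0,0]
    - [0.2,0,0,0]
    - [0.1,0,0,0]

```text
time_s: 11.0
eef_pos: [447.3, 106.1, -8.2]
tool_rot: [[-0.995, -0.104, -0.002], [-0.104, 0.995, -0.0], [0.002, -0.0, -1.0]]
wrist_force: [0.3, 0.4, -0.3]
opening: 15.7
grip_force: 29.9
```

Emit:
move_arm:
  motion:
    - [0,0,0,0]
    - [0,0,0,0]

```text
time_s: 11.2
eef_pos: [451.1, 106.5, -8.1]
tool_rot: [[-0.995, -0.104, 0.001], [-0.104, 0.995, 0.0], [-0.001, -0.0, -1.0]]
wrist_force: [-0.5, 0.4, -0.5]
opening: 15.7
grip_force: 29.9
```

Emit:
move_arm:
  motion:
    - [0,0,0,0]
    - [0,0,0,0]
    - [0,0,0,0]
    - [0,0,0,0]
  fingers: 0

```text
time_s: 11.6
eef_pos: [450.6, 106.4, -8.3]
tool_rot: [[-0.995, -0.104, 0.0], [-0.104, 0.995, 0.0], [-0.0, -0.0, -1.0]]
wrist_force: [-1.4, -0.1, 0.5]
opening: 44.1
grip_force: 0.0
```

Emit:
move_arm:
  motion:
    - [-0.19,0,0,0]
    - [-0.19,0,0,0]
    - [-0.19,0,0,0]
    - [0,0,0,0]
    - [0,0,0,0]

```text
time_s: 12.1
eef_pos: [535.2, 115.3, -8.5]
tool_rot: [[-0.995, -0.104, -0.0], [-0.104, 0.995, -0.0], [0.0, 0.0, -1.0]]
wrist_force: [-0.1, -0.0, -0.3]
opening: 45.6
grip_force: 0.0
```

Emit:
move_arm:
  motion:
    - [0,0,0,0]
    - [0,0,0,0]
    - [0,0,0,0]
    - [0,0,0,0]
    - [0,0,0,0]
  fingers: -1

```text
time_s: 12.6
eef_pos: [534.8, 115.3, -8.3]
tool_rot: [[-0.995, -0.104, -0.001], [-0.104, 0.995, -0.0], [0.001, -0.0, -1.0]]
wrist_force: [-2.3, 0.3, 2.7]
opening: 21.7
grip_force: 30.0
```

```bash
python3 go.py; python3 tools.py 2
```

```text
t 12.6 rack [-120.7  118.4] z -8.3 psi -179.97 open 21.7 grip 30.0 F [-2.3  0.3  2.7] q6 -1.57
scene 117 70 tipx -161.0 y at -70,-110,-150 [ 76.2  90.8 105.4] ztop [25.8 29.4]
scene 39 149 tipx -159.0 y at -70,-110,-150 [68.  67.8 67.6] ztop [20.1 27.8]
side 117 99 tipx -164.0 y at -70,-110,-150 [87.7 92.4 97. ] ztop [11.1 16.9]
```

Emit:
move_arm:
  motion:
    - [0,0,-0.2,0]
    - [0,0,-0.3,0]
    - [0.21,0.217,0,0]
    - [0.21,0.217,0,0]
    - [0.21,0.217,0,0]

```text
time_s: 13.2
eef_pos: [430.2, 203.2, 67.1]
tool_rot: [[-0.995, -0.103, 0.001], [-0.103, 0.995, 0.0], [-0.001, 0.0, -1.0]]
wrist_force: [1.1, 0.7, -0.5]
opening: 21.8
grip_force: 30.0
```

Emit:
move_arm:
  motion:
    - [0,0,0,0.0476]
    - [0,0,0,0.0476]
    - [0,0,0,0.0476]
    - [0,0,0,0.0476]
    - [0,0,0,0.0476]

```text
time_s: 13.7
eef_pos: [431.2, 202.7, 66.7]
tool_rot: [[-0.797, 0.605, 0.0], [0.605, 0.797, 0.0], [-0.0, 0.0, -1.0]]
wrist_force: [0.1, 0.7, -1.0]
opening: 21.9
grip_force: 30.0
```

Emit:
move_arm:
  motion:
    - [0,0,0,0.0476]
    - [0,0,0,0.0476]
    - [0,0,0,0.0476]
    - [0,0,0,0.0476]
    - [0,0,0,0.0476]

```text
time_s: 14.2
eef_pos: [431.2, 202.6, 66.7]
tool_rot: [[-0.173, 0.985, 0.0], [0.985, 0.173, 0.0], [0.0, 0.0, -1.0]]
wrist_force: [0.2, 0.3, -1.1]
opening: 22.0
grip_force: 30.0
```

Emit:
move_arm:
  motion:
    - [0,0,0,0.0476]
    - [0,0,0,0.0476]
    - [0,0,0,0.0476]
    - [0,0,0,0.0476]
    - [0,0,0,0.0476]

```text
time_s: 14.7
eef_pos: [431.2, 202.6, 66.7]
tool_rot: [[0.543, 0.84, 0.0], [0.84, -0.543, 0.0], [0.0, 0.0, -1.0]]
wrist_force: [-0.4, 0.2, -1.9]
opening: 21.7
grip_force: 30.0
```

Emit:
move_arm:
  motion:
    - [0,0,0,0.0476]
    - [0,0,0,0.0476]
    - [0,0,0,0.0476]
    - [0,0,0,0.0476]
    - [0,0,0,0.0476]

```text
time_s: 15.2
eef_pos: [431.2, 202.6, 66.7]
tool_rot: [[0.969, 0.246, 0.0], [0.246, -0.969, 0.0], [0.0, 0.0, -1.0]]
wrist_force: [-0.6, -0.0, -1.1]
opening: 21.9
grip_force: 30.0
```

Emit:
move_arm:
  motion:
    - [0,0,0,0.0476]
    - [0,0,0,0]
    - [0,0,0,0]

```text
time_s: 15.5
eef_pos: [431.2, 202.6, 66.7]
tool_rot: [[0.994, 0.11, 0.0], [0.11, -0.994, 0.0], [0.0, -0.0, -1.0]]
wrist_force: [0.1, 1.0, -1.2]
opening: 21.8
grip_force: 30.0
```

```bash
python3 go.py -215,215,-7;python3 - <<'E'
from go import *
for n in('side','scene'):
    p=eyes.read_camera(n); q=eyes.place_of(p,'file_tip'); print([(round(a['score'],2),rack(px2w(p,*a['uv'],77))) for a in q[:2]])
E
```

```text
t 15.5 rack [-214.8  216. ] z 66.7 psi 0.37 open 21.8 grip 30.0 F [ 0.1  1.  -1.2] q6 1.77
-215,215,-7 units [-0.002  0.007  0.491]
[(0.43, array([ -64.36393518, -464.49540483]))]
[(0.56, array([-51.26409083, 225.4600542 ]))]
```

Emit:
move_arm:
  motion:
    - [0,0,0.24,0.002]
    - [0,0,0.2,0]
    - [0,0,0.045,0]
    - [0,0,0,0]

```text
time_s: 16.1
eef_pos: [430.5, 202.4, -6.6]
tool_rot: [[0.995, 0.1, -0.002], [0.1, -0.995, -0.001], [-0.002, 0.0, -1.0]]
wrist_force: [0.5, 0.0, -1.1]
opening: 22.1
grip_force: 30.0
```

Emit:
move_arm:
  motion:
    - [0,0,0,0]
    - [0,0,0,0]
    - [0,0,0,0]
    - [0,0,0,0]
  fingers: 0

```text
time_s: 16.5
eef_pos: [431.5, 202.7, -5.4]
tool_rot: [[0.995, 0.099, 0.001], [0.099, -0.995, 0.0], [0.001, -0.0, -1.0]]
wrist_force: [-0.6, -0.4, 0.1]
opening: 45.6
grip_force: 0.0
```

Emit:
move_arm:
  motion:
    - [0,0,-0.2,0]
    - [0,0,-0.2,0]
    - [0.102,0.278,0,0]
    - [0.102,0.278,0,0]
    - [0.102,0.278,0,0]

```text
time_s: 17.0
eef_pos: [489.9, 81.4, 54.6]
tool_rot: [[0.995, 0.1, 0.001], [0.1, -0.995, 0.0], [0.001, 0.0, -1.0]]
wrist_force: [1.5, 1.1, -0.3]
opening: 45.8
grip_force: 0.0
```

Emit:
move_arm:
  motion:
    - [0.102,0.278,0,0]
    - [0.102,0.278,0,0]
    - [0.102,0.278,0,0]
    - [0.102,0.278,0,0]
    - [0.102,0.278,0,0]

```text
time_s: 17.5
eef_pos: [586.5, -119.1, 54.3]
tool_rot: [[0.995, 0.099, 0.0], [0.099, -0.995, -0.0], [0.0, 0.0, -1.0]]
wrist_force: [0.0, 0.1, -0.0]
opening: 45.8
grip_force: 0.0
```

```bash
sed -i 's/W=cloud(p); r=W/W=cloud(p); r=W/; s/b=np.median(.*); z=/b=np.median(W[...,2][(rx<-230)\&(rx>-350)\&(abs(ry)<300)]); z=/' tools.py; python3 go.py -93,-118.3,-8; python3 tools.py 3; python3 -c "
import cv2
a=cv2.imread('pics/scene_3.png')[150:350,190:490]; cv2.imwrite('pics/s3c.png',cv2.resize(a,(800,533),interpolation=cv2.INTER_CUBIC))"
```

```text
t 17.5 rack [ -93.6 -120. ] z 54.3 psi -0.27 open 45.8 grip 0.0 F [ 0.   0.1 -0. ] q6 1.17
-93,-118.3,-8 units [ 0.004 -0.012  0.415]
scene 39 78 tipx -160.0 y at -70,-110,-150 [44.6 42.9 41.1] ztop [12.2 15.4]
scene -39 149 tipx -167.0 y at -70,-110,-150 [-53.4 -54.  -54.6] ztop [12.7 16.3]
scene -117 228 tipx -163.0 y at -70,-110,-150 [-116.9 -118.7 -120.4] ztop [12.  15.2]
side 39 38 tipx -161.0 y at -70,-110,-150 [43.8 42.8 41.7] ztop [ 9.3 13.1]
side -39 72 tipx -166.0 y at -70,-110,-150 [-52.5 -53.3 -54.1] ztop [10.2 13.6]
side -117 154 tipx -161.0 y at -70,-110,-150 [-116.7 -118.3 -120. ] ztop [ 9.5 12.5]
```

View pics/s3c.png

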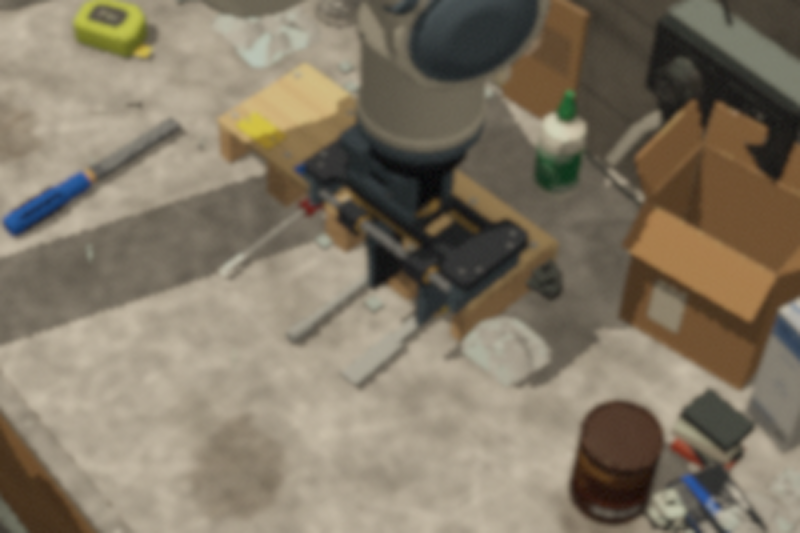

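Emit:
move_arm:
  motion:
    - [0.004,-0.012,0.2,0.0015]
    - [0,0,0.18,0]
    - [0,0,0.03,0]
    - [0,0,0,0]

```text
time_s: 18.0
eef_pos: [585.5, -114.9, -7.7]
tool_rot: [[0.995, 0.095, -0.002], [0.095, -0.995, 0.001], [-0.002, -0.001, -1.0]]
wrist_force: [0.4, 0.1, 0.5]
opening: 45.6
grip_force: 0.0
```

Emit:
move_arm:
  motion:
    - [0,0,0,0]
    - [0,0,0,0]
    - [0,0,0,0]
    - [0,0,0,0]
    - [0,0,0,0]
  fingers: -1

```text
time_s: 18.5
eef_pos: [586.7, -115.4, -7.2]
tool_rot: [[0.996, 0.095, 0.001], [0.095, -0.996, -0.0], [0.001, 0.0, -1.0]]
wrist_force: [0.0, 0.3, 0.8]
opening: 16.1
grip_force: 30.0
```

```bash
python3 go.py -206,-118.3,-8
```

```text
t 18.5 rack [ -93.1 -116.4] z -7.2 psi -0.53 open 16.1 grip 30.0 F [0.  0.3 0.8] q6 1.18
-206,-118.3,-8 units [-0.752  0.02   0.005]
```

Emit:
move_arm:
  motion:
    - [-0.1,0,0,-0.003]
    - [-0.15,0,0,0]
    - [-0.2,0,0,0]
    - [-0.2,0,0,0]
    - [-0.1,0,0,0]

```text
time_s: 19.0
eef_pos: [472.1, -126.7, -7.4]
tool_rot: [[0.995, 0.104, -0.001], [0.104, -0.995, 0.001], [-0.001, -0.001, -1.0]]
wrist_force: [0.5, 0.1, 1.0]
opening: 16.5
grip_force: 30.0
```

Emit:
move_arm:
  motion:
    - [0,0,0,0]
    - [0,0,0,0]

```text
time_s: 19.2
eef_pos: [475.1, -127.1, -7.4]
tool_rot: [[0.995, 0.104, 0.0], [0.104, -0.995, -0.0], [0.0, 0.0, -1.0]]
wrist_force: [-0.6, -0.5, 0.9]
opening: 16.2
grip_force: 30.0
```

Emit:
move_arm:
  motion:
    - [0,0,0,0]
    - [0,0,0,0]
    - [0,0,0,0]
    - [0,0,0,0]
  fingers: 0

```text
time_s: 19.6
eef_pos: [474.9, -126.9, -7.6]
tool_rot: [[0.995, 0.104, 0.0], [0.104, -0.995, -0.0], [0.0, 0.0, -1.0]]
wrist_force: [0.4, -0.3, -0.5]
opening: 44.2
grip_force: 0.0
```

Emit:
move_arm:
  motion:
    - [0.19,0,0,0]
    - [0.19,0,0,0]
    - [0.19,0,0,0]
    - [0,0,0,0]
    - [0,0,0,0]

```text
time_s: 20.1
eef_pos: [559.6, -117.8, -7.8]
tool_rot: [[0.995, 0.105, -0.0], [0.105, -0.995, 0.0], [-0.0, -0.0, -1.0]]
wrist_force: [-1.3, -0.1, -0.1]
opening: 45.5
grip_force: 0.0
```

Emit:
move_arm:
  motion:
    - [0,0,0,0]
    - [0,0,0,0]
    - [0,0,0,0]
    - [0,0,0,0]
    - [0,0,0,0]
  fingers: -1

```text
time_s: 20.6
eef_pos: [559.2, -118.1, -7.5]
tool_rot: [[0.995, 0.104, -0.0], [0.104, -0.995, 0.0], [-0.0, -0.0, -1.0]]
wrist_force: [-0.5, -0.3, 1.5]
opening: 21.9
grip_force: 30.0
```

```bash
python3 go.py -120,-118.3,67 -240,117,67
```

```text
t 20.6 rack [-120.7 -116.2] z -7.5 psi 0.0 open 21.9 grip 30.0 F [-0.5 -0.3  1.5] q6 1.15
-120,-118.3,67 units [ 0.004  0.014 -0.497]
-240,117,67 units [-0.8   -1.569  0.   ]
```

Emit:
move_arm:
  motion:
    - [0,0,-0.2,0]
    - [0,0,-0.3,0]
    - [-0.134,-0.261,0,0]
    - [-0.134,-0.261,0,0]
    - [-0.134,-0.261,0,0]

```text
time_s: 21.1
eef_pos: [486.5, -6.6, 67.8]
tool_rot: [[0.995, 0.103, 0.001], [0.103, -0.995, -0.0], [0.001, 0.0, -1.0]]
wrist_force: [0.6, 0.6, -1.3]
opening: 21.9
grip_force: 30.0
```

Emit:
move_arm:
  motion:
    - [-0.134,-0.261,0,0]
    - [-0.134,-0.261,0,0]
    - [-0.134,-0.261,0,0]
    - [0,0,0,-0.0476]
    - [0,0,0,-0.0476]

```text
time_s: 21.6
eef_pos: [414.5, 104.1, 67.6]
tool_rot: [[0.917, 0.4, 0.0], [0.4, -0.917, 0.0], [0.0, 0.0, -1.0]]
wrist_force: [-0.1, -0.5, -0.9]
opening: 21.7
grip_force: 30.0
```

Emit:
move_arm:
  motion:
    - [0,0,0,-0.0476]
    - [0,0,0,-0.0476]
    - [0,0,0,-0.0476]
    - [0,0,0,-0.0476]
    - [0,0,0,-0.0476]

```text
time_s: 22.1
eef_pos: [415.2, 103.0, 67.5]
tool_rot: [[0.402, 0.916, 0.0], [0.916, -0.402, 0.0], [0.0, 0.0, -1.0]]
wrist_force: [-0.8, -0.7, -0.3]
opening: 22.2
grip_force: 30.0
```

Emit:
move_arm:
  motion:
    - [0,0,0,-0.0476]
    - [0,0,0,-0.0476]
    - [0,0,0,-0.0476]
    - [0,0,0,-0.0476]
    - [0,0,0,-0.0476]

```text
time_s: 22.6
eef_pos: [415.2, 103.0, 67.5]
tool_rot: [[-0.328, 0.945, 0.0], [0.945, 0.328, 0.0], [-0.0, 0.0, -1.0]]
wrist_force: [-0.4, 0.0, -1.5]
opening: 21.4
grip_force: 30.0
```

Emit:
move_arm:
  motion:
    - [0,0,0,-0.0476]
    - [0,0,0,-0.0476]
    - [0,0,0,-0.0476]
    - [0,0,0,-0.0476]
    - [0,0,0,-0.0476]

```text
time_s: 23.1
eef_pos: [415.2, 103.0, 67.5]
tool_rot: [[-0.883, 0.47, 0.0], [0.47, 0.883, 0.0], [-0.0, 0.0, -1.0]]
wrist_force: [-0.3, -0.8, -1.2]
opening: 21.5
grip_force: 30.0
```

Emit:
move_arm:
  motion:
    - [0,0,0,-0.0476]
    - [0,0,0,-0.0476]
    - [0,0,0,-0.0476]
    - [0,0,0,-0.0476]
    - [0,0,0,0]

```text
time_s: 23.6
eef_pos: [415.2, 103.0, 67.5]
tool_rot: [[-0.994, -0.106, 0.0], [-0.106, 0.994, 0.0], [-0.0, 0.0, -1.0]]
wrist_force: [-0.3, -0.6, -0.9]
opening: 21.8
grip_force: 30.0
```

```bash
python3 go.py -240,117,-5 -105,117,-5; cat > tip.py <<'E'
from go import *
for n in('side','scene'):
    p=eyes.read_camera(n); q=eyes.place_of(p,sys.argv[1]); print(n,[(round(a['score'],2),rack(px2w(p,*a['uv'],float(sys.argv[2]))).round(1)) for a in q[:2]])
E
python3 tip.py chisel_tip 85
```

```text
t 23.6 rack [-241.   118.7] z 67.5 psi -179.89 open 21.8 grip 30.0 F [-0.3 -0.6 -0.9] q6 -1.57
-240,117,-5 units [-0.006 -0.011  0.483]
-105,117,-5 units [-0.9   -0.002  0.   ]
side [(0.82, array([-74. , 123.9])), (0.57, array([-32.4, -93.9]))]
scene [(0.65, array([-108.3,  -53.7])), (0.51, array([-77.8, 127.4]))]
```

Emit:
move_arm:
  motion:
    - [-0.006,-0.011,0.2,0]
    - [0,0,0.2,0]
    - [0,0,0.08,0]
    - [0,0,0,0]

```text
time_s: 24.2
eef_pos: [415.4, 101.4, -5.8]
tool_rot: [[-0.995, -0.1, -0.003], [-0.1, 0.995, -0.0], [0.003, 0.0, -1.0]]
wrist_force: [-0.1, -0.1, -1.0]
opening: 21.6
grip_force: 30.0
```

Emit:
move_arm:
  motion:
    - [-0.1,0,0,0]
    - [-0.15,0,0,0]
    - [-0.15,0,0,0]
    - [-0.15,0,0,0]
    - [0,0,0,0]

```text
time_s: 24.7
eef_pos: [502.2, 110.2, -3.3]
tool_rot: [[-0.995, -0.101, 0.005], [-0.101, 0.995, 0.0], [-0.005, -0.0, -1.0]]
wrist_force: [-0.7, 1.2, -2.1]
opening: 22.1
grip_force: 30.0
```

```bash
python3 go.py -115,117,-5
```

```text
t 24.7 rack [-153.7  116.8] z -3.3 psi -180.17 open 22.1 grip 30.0 F [-0.7  1.2 -2.1] q6 -1.57
-115,117,-5 units [-0.258  0.002  0.013]
```

Emit:
move_arm:
  motion:
    - [-0.05,0,0.01,0]
    - [-0.05,0,0,0]
    - [-0.05,0,0,0]
    - [-0.03,0,0,0]
    - [0,0,0,0]

```text
time_s: 25.2
eef_pos: [525.9, 112.8, -6.0]
tool_rot: [[-0.995, -0.103, 0.001], [-0.103, 0.995, 0.0], [-0.001, -0.0, -1.0]]
wrist_force: [-0.3, -0.1, -1.6]
opening: 21.7
grip_force: 30.0
```

Emit:
move_arm:
  motion:
    - [-0.02,0,0,0]
    - [-0.02,0,0,0]
    - [0,0,0,0]

```text
time_s: 25.5
eef_pos: [531.5, 113.4, -6.0]
tool_rot: [[-0.995, -0.103, 0.0], [-0.103, 0.995, 0.0], [-0.0, -0.0, -1.0]]
wrist_force: [0.8, 0.4, -0.6]
opening: 21.8
grip_force: 30.0
```

Emit:
move_arm:
  motion:
    - [-0.013,0,0,0]
    - [-0.013,0,0,0]
    - [0,0,0,0]

```text
time_s: 25.8
eef_pos: [535.3, 113.8, -6.0]
tool_rot: [[-0.995, -0.103, 0.0], [-0.103, 0.995, 0.0], [-0.0, -0.0, -1.0]]
wrist_force: [0.1, -0.8, -1.1]
opening: 21.9
grip_force: 30.0
```

```bash
python3 go.py -115,117,-5
```

```text
t 25.8 rack [-120.4  116.9] z -6.0 psi -180.06 open 21.9 grip 30.0 F [ 0.1 -0.8 -1.1] q6 -1.57
-115,117,-5 units [-0.036  0.001 -0.007]
```

Emit:
move_arm:
  motion:
    - [-0.012,0,0,0]
    - [-0.012,0,0,0]
    - [0,0,0,0]

```text
time_s: 26.1
eef_pos: [539.0, 114.2, -6.0]
tool_rot: [[-0.995, -0.103, 0.0], [-0.103, 0.995, 0.0], [-0.0, -0.0, -1.0]]
wrist_force: [0.4, -0.7, -0.7]
opening: 21.7
grip_force: 30.0
```

Emit:
move_arm:
  motion:
    - [-0.01,0,0,0]
    - [0,0,0,0]

```text
time_s: 26.3
eef_pos: [540.3, 114.3, -6.0]
tool_rot: [[-0.995, -0.103, 0.0], [-0.103, 0.995, 0.0], [-0.0, -0.0, -1.0]]
wrist_force: [0.4, 0.1, -1.0]
opening: 21.7
grip_force: 30.0
```

Emit:
move_arm:
  motion:
    - [-0.01,0,0,0]
    - [0,0,0,0]

```text
time_s: 26.5
eef_pos: [541.8, 114.5, -6.0]
tool_rot: [[-0.995, -0.103, 0.0], [-0.103, 0.995, 0.0], [-0.0, 0.0, -1.0]]
wrist_force: [-0.3, 1.4, -0.9]
opening: 21.8
grip_force: 30.0
```

Emit:
move_arm:
  motion:
    - [-0.01,0,0,0]
    - [0,0,0,0]

```text
time_s: 26.7
eef_pos: [543.3, 114.6, -6.0]
tool_rot: [[-0.995, -0.103, 0.0], [-0.103, 0.995, 0.0], [-0.0, -0.0, -1.0]]
wrist_force: [0.9, 0.4, -1.0]
opening: 21.9
grip_force: 30.0
```

Emit:
move_arm:
  motion:
    - [-0.012,0,0,0]
    - [0,0,0,0]

```text
time_s: 26.9
eef_pos: [545.2, 114.8, -6.0]
tool_rot: [[-0.995, -0.103, 0.0], [-0.103, 0.995, 0.0], [-0.0, 0.0, -1.0]]
wrist_force: [-0.5, 0.3, -1.9]
opening: 21.7
grip_force: 30.0
```

Emit:
move_arm:
  motion:
    - [-0.012,0,0,0]
    - [0,0,0,0]

```text
time_s: 27.1
eef_pos: [547.0, 114.9, -6.0]
tool_rot: [[-0.995, -0.103, 0.0], [-0.103, 0.995, 0.0], [-0.0, -0.0, -1.0]]
wrist_force: [0.4, -0.1, -1.4]
opening: 22.1
grip_force: 30.0
```

Emit:
move_arm:
  motion:
    - [-0.012,0,0,0]
    - [0,0,0,0]

```text
time_s: 27.3
eef_pos: [548.7, 115.2, -6.0]
tool_rot: [[-0.995, -0.103, 0.0], [-0.103, 0.995, 0.0], [-0.0, -0.0, -1.0]]
wrist_force: [-0.6, 0.8, -0.6]
opening: 22.1
grip_force: 30.0
```

```bash
python3 go.py; python3 - <<'E'
from go import *
p=eyes.read_camera('scene'); hsv=cv2.cvtColor(p['color'],cv2.COLOR_BGR2HSV)
W=cloud(p); r=W[...,:2]-O; rx=r@ex; ry=r@ey
m=(hsv[...,0]>18)&(hsv[...,0]<35)&(hsv[...,1]>120)&(abs(ry-117)<40)&(rx<-50)&(rx>-200)&(W[...,2]<35)
print(m.sum(),np.percentile(rx[m],[2,50,98]) if m.any() else '')
E
```

```text
t 27.3 rack [-106.9  116.9] z -6.0 psi -180.06 open 22.1 grip 30.0 F [-0.6  0.8 -0.6] q6 -1.57
148 [-156.1397717  -137.57213769 -112.83284703]
```

Emit:
move_arm:
  motion:
    - [-0.01,0,0,0]
    - [0,0,0,0]

```text
time_s: 27.55
eef_pos: [550.2, 115.3, -6.0]
tool_rot: [[-0.995, -0.103, 0.0], [-0.103, 0.995, 0.0], [-0.0, 0.0, -1.0]]
wrist_force: [-0.5, 0.0, -1.4]
opening: 21.6
grip_force: 30.0
```

Emit:
move_arm:
  motion:
    - [-0.01,0,0,0]
    - [0,0,0,0]

```text
time_s: 27.75
eef_pos: [551.7, 115.5, -6.0]
tool_rot: [[-0.995, -0.103, 0.0], [-0.103, 0.995, 0.0], [-0.0, -0.0, -1.0]]
wrist_force: [0.2, 0.5, -1.4]
opening: 21.7
grip_force: 30.0
```

Emit:
move_arm:
  motion:
    - [-0.01,0,0,0]
    - [0,0,0,0]

```text
time_s: 27.95
eef_pos: [553.2, 115.6, -6.0]
tool_rot: [[-0.995, -0.103, 0.0], [-0.103, 0.995, 0.0], [-0.0, -0.0, -1.0]]
wrist_force: [-0.1, 0.0, -1.1]
opening: 21.9
grip_force: 30.0
```

Emit:
move_arm:
  motion:
    - [-0.01,0,0,0]
    - [0,0,0,0]

```text
time_s: 28.15
eef_pos: [554.7, 115.8, -6.0]
tool_rot: [[-0.995, -0.103, 0.0], [-0.103, 0.995, 0.0], [-0.0, -0.0, -1.0]]
wrist_force: [0.7, 0.2, -1.6]
opening: 21.8
grip_force: 30.0
```

Emit:
move_arm:
  motion:
    - [-0.01,0,0,0]
    - [0,0,0,0]

```text
time_s: 28.35
eef_pos: [554.8, 115.8, -6.3]
tool_rot: [[-0.995, -0.103, -0.002], [-0.103, 0.995, -0.0], [0.002, -0.0, -1.0]]
wrist_force: [-5.3, -0.3, 0.9]
opening: 21.5
grip_force: 30.0
```

Emit:
move_arm:
  motion:
    - [-0.01,0,0,0]
    - [0,0,0,0]

```text
time_s: 28.55
eef_pos: [554.9, 115.8, -6.6]
tool_rot: [[-0.995, -0.103, -0.005], [-0.103, 0.995, -0.001], [0.005, -0.0, -1.0]]
wrist_force: [-10.6, -3.1, 2.5]
opening: 21.8
grip_force: 30.0
```

Emit:
move_arm:
  motion:
    - [-0.01,0,0,0]
    - [0,0,0,0]

```text
time_s: 28.75
eef_pos: [555.0, 115.8, -6.9]
tool_rot: [[-0.995, -0.103, -0.007], [-0.103, 0.995, -0.001], [0.007, -0.0, -1.0]]
wrist_force: [-14.8, -3.2, 1.6]
opening: 21.9
grip_force: 30.0
```

```bash
python3 go.py; cat > han.py <<'E'
from go import *
H={'y':(18,35,117),'b':(100,125,39),'r':(-8,8,-39),'g':(45,85,-117)}
for n in('scene','side'):
    p=eyes.read_camera(n); hsv=cv2.cvtColor(p['color'],cv2.COLOR_BGR2HSV); h=hsv[...,0].astype(int); h=np.where(h>170,h-180,h)
    W=cloud(p); r=W[...,:2]-O; rx=r@ex; ry=r@ey
    for k in sys.argv[1]:
        a,b,L=H[k]
        m=(h>=a)&(h<=b)&(hsv[...,1]>110)&(abs(ry-L)<45)&(rx<-40)&(rx>-330)&(W[...,2]<36)
        if m.sum()>5: print(n,k,m.sum(),np.percentile(rx[m],[1,50,99]).round(1),'y',np.median(ry[m]).round(1),np.polyfit(rx[m],ry[m],1)[0].round(3))
E
python3 han.py y
```

```text
t 28.8 rack [-100.6  116.9] z -6.9 psi -180.07 open 21.9 grip 30.0 F [-14.8  -3.2   1.6] q6 -1.57
scene y 150 [-150.3 -132.3 -106.7] y 111.7 0.106
side y 118 [-148.7 -126.9  -56.2] y 109.4 -0.025
```

Emit:
move_arm:
  motion:
    - [0.028,0,0,0]
    - [0,0,0,0]

```text
time_s: 29.05
eef_pos: [554.4, 115.8, -6.1]
tool_rot: [[-0.995, -0.103, -0.0], [-0.103, 0.995, -0.0], [0.0, 0.0, -1.0]]
wrist_force: [0.1, 0.3, -1.2]
opening: 21.9
grip_force: 30.0
```

Emit:
move_arm:
  motion:
    - [0,0,0,0]
    - [0,0,0,0]
    - [0,0,0,0]
    - [0,0,0,0]
  fingers: 0

```text
time_s: 29.45
eef_pos: [555.0, 115.8, -6.0]
tool_rot: [[-0.995, -0.103, 0.0], [-0.103, 0.995, 0.0], [-0.0, -0.0, -1.0]]
wrist_force: [0.3, -0.8, 1.0]
opening: 45.3
grip_force: 0.0
```

Emit:
move_arm:
  motion:
    - [0,0,-0.2,0]
    - [0,0,-0.2,0]
    - [0,-0.28,0,0]
    - [0,-0.28,0,0]
    - [0,-0.28,0,0]

```text
time_s: 29.95
eef_pos: [567.9, -10.8, 54.4]
tool_rot: [[-0.995, -0.104, 0.001], [-0.104, 0.995, -0.0], [-0.001, -0.0, -1.0]]
wrist_force: [0.7, -0.2, 1.0]
opening: 45.8
grip_force: 0.0
```

Emit:
move_arm:
  motion:
    - [0,-0.28,0,0]
    - [0,0,0,0]
    - [0,0,0,0]

```text
time_s: 30.25
eef_pos: [572.0, -52.2, 53.9]
tool_rot: [[-0.995, -0.101, 0.0], [-0.101, 0.995, 0.0], [-0.0, 0.0, -1.0]]
wrist_force: [-0.2, -0.2, -0.4]
opening: 45.7
grip_force: 0.0
```

```bash
python3 han.py y; python3 tools.py 4;python3 go.py -95,-53.5,-8
```

```text
scene y 309 [-150.4 -109.7  -54.7] y 110.5 0.015
side y 133 [-148.3 -124.2 -100. ] y 110.4 -0.026
scene 117 288 tipx -158.0 y at -70,-110,-150 [109.6 111.4 113.2] ztop [18.4 22.8]
scene 39 80 tipx -160.0 y at -70,-110,-150 [44.  42.8 41.6] ztop [12.6 15.5]
scene -39 152 tipx -167.0 y at -70,-110,-150 [-53.9 -54.2 -54.5] ztop [13.2 16.8]
side 117 123 tipx -150.0 y at -70,-110,-150 [113.8 112.6 111.3] ztop [16.1 21.3]
side 39 34 tipx -160.0 y at -70,-110,-150 [45.8 44.3 42.9] ztop [ 9.8 13. ]
side -39 105 tipx -167.0 y at -70,-110,-150 [-51.9 -53.3 -54.7] ztop [11.4 15.3]
t 30.4 rack [-101.1  -50. ] z 54.0 psi -179.99 open 45.4 grip 0.0 F [ 0.7 -0.2  0.2] q6 -1.87
-95,-53.5,-8 units [-0.041 -0.023  0.413]
```

Emit:
move_arm:
  motion:
    - [-0.041,-0.026,0.2,0]
    - [0,0,0.18,0]
    - [0,0,0.03,0]
    - [0,0,0,0]

```text
time_s: 30.85
eef_pos: [577.8, -53.6, -7.8]
tool_rot: [[-0.995, -0.104, -0.002], [-0.104, 0.995, 0.0], [0.002, 0.001, -1.0]]
wrist_force: [0.2, 0.3, 0.5]
opening: 45.5
grip_force: 0.0
```

Emit:
move_arm:
  motion:
    - [0,0,0,0]
    - [0,0,0,0]
    - [0,0,0,0]
    - [0,0,0,0]
    - [0,0,0,0]
  fingers: -1

```text
time_s: 31.35
eef_pos: [578.5, -54.2, -7.3]
tool_rot: [[-0.995, -0.103, 0.0], [-0.103, 0.995, 0.0], [-0.0, 0.0, -1.0]]
wrist_force: [2.7, 18.0, 1.6]
opening: 9.8
grip_force: 29.6
```

Emit:
move_arm:
  motion:
    - [0,0,0,0]
    - [0,0,0,0]

```text
time_s: 31.55
eef_pos: [578.5, -53.2, -7.4]
tool_rot: [[-0.995, -0.103, 0.0], [-0.103, 0.995, 0.002], [-0.0, 0.002, -1.0]]
wrist_force: [0.5, 15.7, 2.8]
opening: 8.9
grip_force: 29.3
```

```bash
python3 go.py -205,-53.5,-8
```

```text
t 31.6 rack [-94.7 -53.7] z -7.4 psi -180.05 open 8.9 grip 29.3 F [ 0.5 15.7  2.8] q6 -1.87
-205,-53.5,-8 units [0.735 0.    0.004]
```

Emit:
move_arm:
  motion:
    - [0,0.025,0,0]
    - [0.1,0,0,0]
    - [0.15,0,0,0]
    - [0.2,0,0,0]
    - [0.2,0,0,0]

```text
time_s: 32.05
eef_pos: [480.9, -60.9, -7.3]
tool_rot: [[-0.995, -0.103, 0.001], [-0.103, 0.995, -0.0], [-0.001, -0.0, -1.0]]
wrist_force: [2.2, -0.6, 0.2]
opening: 7.8
grip_force: 29.9
```

Emit:
move_arm:
  motion:
    - [0.085,0,0,0]
    - [0,0,0,0]
    - [0,0,0,0]

```text
time_s: 32.35
eef_pos: [468.7, -62.2, -7.4]
tool_rot: [[-0.995, -0.102, -0.0], [-0.102, 0.995, 0.0], [0.0, 0.0, -1.0]]
wrist_force: [-2.5, 0.1, 4.5]
opening: 7.3
grip_force: 29.9
```

Emit:
move_arm:
  motion:
    - [0,0,0,0]
    - [0,0,0,0]
    - [0,0,0,0]
    - [0,0,0,0]
  fingers: 0

```text
time_s: 32.75
eef_pos: [468.8, -62.1, -7.6]
tool_rot: [[-0.995, -0.103, 0.0], [-0.103, 0.995, -0.0], [-0.0, -0.0, -1.0]]
wrist_force: [0.3, 0.3, 0.7]
opening: 36.8
grip_force: 0.0
```

Emit:
move_arm:
  motion:
    - [-0.19,0,0,0]
    - [-0.19,0,0,0]
    - [-0.19,0,0,0]
    - [0,0,0,0]
    - [0,0,0,0]

```text
time_s: 33.25
eef_pos: [553.5, -53.2, -7.8]
tool_rot: [[-0.995, -0.103, -0.0], [-0.103, 0.995, 0.0], [0.0, 0.0, -1.0]]
wrist_force: [-0.1, 0.0, -0.4]
opening: 45.5
grip_force: 0.0
```

Emit:
move_arm:
  motion:
    - [0,0,0,0]
    - [0,0,0,0]
    - [0,0,0,0]
    - [0,0,0,0]
    - [0,0,0,0]
  fingers: -1

```text
time_s: 33.75
eef_pos: [553.1, -53.4, -7.5]
tool_rot: [[-0.995, -0.103, -0.0], [-0.103, 0.995, -0.0], [0.0, 0.0, -1.0]]
wrist_force: [-1.5, -0.5, 2.0]
opening: 22.0
grip_force: 30.0
```

```bash
python3 go.py -240,-117,67; H=1 python3 han.py g; python3 tip.py nut_driver_tip 12
```

```text
t 33.8 rack [-120.1  -51.3] z -7.5 psi -180.07 open 22.0 grip 30.0 F [-1.5 -0.5  2. ] q6 -1.88
-240,-117,67 units [ 0.799 -0.439 -0.496]
side [(0.6, array([-282.9,  -45.5]))]
scene [(0.59, array([-275.4,  -50. ]))]
```

Emit:
move_arm:
  motion:
    - [0,0,-0.2,0]
    - [0,0,-0.3,0]
    - [0.266,-0.146,0,0]
    - [0.266,-0.146,0,0]
    - [0.266,-0.146,0,0]

```text
time_s: 34.55
eef_pos: [440.5, -131.6, 67.8]
tool_rot: [[-0.995, -0.104, 0.002], [-0.104, 0.995, -0.001], [-0.001, -0.001, -1.0]]
wrist_force: [0.5, -2.1, -0.6]
opening: 22.0
grip_force: 30.0
```

Emit:
move_arm:
  motion:
    - [0,0,0,0.0476]
    - [0,0,0,0.0476]
    - [0,0,0,0.0476]
    - [0,0,0,0.0476]
    - [0,0,0,0.0476]

```text
time_s: 35.05
eef_pos: [441.5, -131.1, 67.5]
tool_rot: [[-0.795, 0.606, 0.001], [0.606, 0.795, -0.0], [-0.001, 0.0, -1.0]]
wrist_force: [0.5, 0.6, -0.7]
opening: 21.9
grip_force: 30.0
```

Emit:
move_arm:
  motion:
    - [0,0,0,0.0476]
    - [0,0,0,0.0476]
    - [0,0,0,0.0476]
    - [0,0,0,0.0476]
    - [0,0,0,0.0476]

```text
time_s: 35.55
eef_pos: [441.6, -131.1, 67.5]
tool_rot: [[-0.171, 0.985, 0.001], [0.985, 0.171, -0.0], [-0.0, 0.001, -1.0]]
wrist_force: [-0.2, 0.3, -2.0]
opening: 21.8
grip_force: 30.0
```

Emit:
move_arm:
  motion:
    - [0,0,0,0.0476]
    - [0,0,0,0.0476]
    - [0,0,0,0.0476]
    - [0,0,0,0.0476]
    - [0,0,0,0.0476]

```text
time_s: 36.05
eef_pos: [441.6, -131.1, 67.5]
tool_rot: [[0.544, 0.839, 0.001], [0.839, -0.544, -0.0], [0.0, 0.001, -1.0]]
wrist_force: [-1.2, 0.3, -1.6]
opening: 21.7
grip_force: 30.0
```

Emit:
move_arm:
  motion:
    - [0,0,0,0.0476]
    - [0,0,0,0.0476]
    - [0,0,0,0.0476]
    - [0,0,0,0.0476]
    - [0,0,0,0.0476]

```text
time_s: 36.55
eef_pos: [441.5, -131.1, 67.5]
tool_rot: [[0.97, 0.245, 0.001], [0.245, -0.97, -0.0], [0.001, 0.0, -1.0]]
wrist_force: [-0.9, 0.7, -0.5]
opening: 21.6
grip_force: 30.0
```

Emit:
move_arm:
  motion:
    - [0,0,0,0.0476]
    - [0,0,0,0]
    - [0,0,0,0]

```text
time_s: 36.85
eef_pos: [441.4, -131.0, 67.5]
tool_rot: [[0.994, 0.109, 0.0], [0.109, -0.994, -0.0], [0.0, 0.0, -1.0]]
wrist_force: [-0.2, -0.1, -1.5]
opening: 22.1
grip_force: 30.0
```

```bash
python3 go.py -240,-117,-5;python3 tip.py nut_driver_tip 85
```

```text
t 36.9 rack [-239.3 -116.8] z 67.5 psi 0.28 open 22.1 grip 30.0 F [-0.2 -0.1 -1.5] q6 1.04
-240,-117,-5 units [-0.005  0.001  0.483]
side [(0.66, array([ -66. , -474.7])), (0.47, array([ -78.8, -115.2]))]
scene [(0.86, array([ -81.8, -115.7])), (0.3, array([-53. , -54.6]))]
```

Emit:
move_arm:
  motion:
    - [0,0,0.2,0.0015]
    - [0,0,0.2,0]
    - [0,0,0.085,0]
    - [0,0,0,0]

```text
time_s: 37.45
eef_pos: [440.4, -130.7, -6.7]
tool_rot: [[0.995, 0.101, -0.002], [0.101, -0.995, 0.001], [-0.002, -0.001, -1.0]]
wrist_force: [-0.3, 1.2, -1.3]
opening: 21.7
grip_force: 30.0
```

Emit:
move_arm:
  motion:
    - [0.1,0,0,0]
    - [0.15,0,0,0]
    - [0.15,0,0,0]
    - [0.15,0,0,0]
    - [0.15,0,0,0]

```text
time_s: 37.95
eef_pos: [546.8, -120.5, -4.6]
tool_rot: [[0.995, 0.101, 0.001], [0.101, -0.995, -0.0], [0.001, 0.0, -1.0]]
wrist_force: [0.5, 0.7, -0.4]
opening: 21.6
grip_force: 30.0
```

Emit:
move_arm:
  motion:
    - [0.04,0,0,0]
    - [0.02,0,0,0]
    - [0,0,0,0]
    - [0,0,0,0]

```text
time_s: 38.35
eef_pos: [553.6, -119.7, -5.3]
tool_rot: [[0.995, 0.099, -0.001], [0.099, -0.995, 0.0], [-0.001, -0.0, -1.0]]
wrist_force: [1.5, 0.8, -0.8]
opening: 22.0
grip_force: 30.0
```

```bash
python3 go.py -105,-117,-5;python3 han.py g
```

```text
t 38.4 rack [-126.5 -117.2] z -5.3 psi -0.26 open 22.0 grip 30.0 F [ 1.5  0.8 -0.8] q6 1.15
-105,-117,-5 units [ 0.143 -0.002 -0.002]
scene g 137 [-172.7 -152.5 -130.6] y -121.6 0.146
side g 61 [-170.5 -159.6 -126.4] y -123.0 0.013
```

Emit:
move_arm:
  motion:
    - [0.03,0,0,-0.0015]
    - [0.03,0,0,0]
    - [0.03,0,0,0]
    - [0.02,0,0,0]
    - [0,0,0,0]

```text
time_s: 38.95
eef_pos: [571.6, -118.0, -5.3]
tool_rot: [[0.995, 0.104, 0.0], [0.104, -0.995, -0.0], [0.0, 0.0, -1.0]]
wrist_force: [0.8, -0.9, -0.6]
opening: 21.8
grip_force: 30.0
```

Emit:
move_arm:
  motion:
    - [0.015,0,0,0]
    - [0,0,0,0]

```text
time_s: 39.15
eef_pos: [573.5, -117.8, -5.3]
tool_rot: [[0.995, 0.104, 0.0], [0.104, -0.995, -0.0], [0.0, 0.0, -1.0]]
wrist_force: [0.5, -0.7, -0.8]
opening: 21.6
grip_force: 30.0
```

Emit:
move_arm:
  motion:
    - [0.015,0,0,0]
    - [0,0,0,0]

```text
time_s: 39.35
eef_pos: [575.2, -117.5, -5.4]
tool_rot: [[0.995, 0.104, -0.001], [0.104, -0.995, 0.0], [-0.001, -0.0, -1.0]]
wrist_force: [-2.0, 0.0, -1.3]
opening: 21.6
grip_force: 30.0
```

Emit:
move_arm:
  motion:
    - [0.015,0,0,0]
    - [0,0,0,0]

```text
time_s: 39.55
eef_pos: [575.3, -117.0, -5.9]
tool_rot: [[0.995, 0.104, -0.005], [0.104, -0.995, 0.001], [-0.005, -0.001, -1.0]]
wrist_force: [-11.9, -2.0, 2.3]
opening: 21.8
grip_force: 30.0
```

Emit:
move_arm:
  motion:
    - [0.015,0,0,0]
    - [0,0,0,0]

```text
time_s: 39.75
eef_pos: [575.5, -116.6, -6.4]
tool_rot: [[0.995, 0.104, -0.008], [0.104, -0.995, 0.002], [-0.008, -0.002, -1.0]]
wrist_force: [-19.6, -4.8, 1.7]
opening: 21.6
grip_force: 30.0
```

```bash
python3 go.py;python3 han.py g
```

```text
t 39.8 rack [-104.4 -116.4] z -6.4 psi 0.0 open 21.6 grip 30.0 F [-19.6  -4.8   1.7] q6 1.17
scene g 142 [-150.4 -130.6 -108.6] y -121.1 0.148
side g 70 [-147.6 -136.1 -123.8] y -123.5 0.032
```

Emit:
move_arm:
  motion:
    - [-0.036,0,0,0]
    - [0,0,0,0]

```text
time_s: 40.05
eef_pos: [574.2, -117.7, -5.3]
tool_rot: [[0.995, 0.104, -0.0], [0.104, -0.995, 0.0], [-0.0, -0.0, -1.0]]
wrist_force: [0.1, 0.2, -0.3]
opening: 21.7
grip_force: 30.0
```

Emit:
move_arm:
  motion:
    - [0,0,0,0]
    - [0,0,0,0]
    - [0,0,0,0]
    - [0,0,0,0]
  fingers: 0

```text
time_s: 40.45
eef_pos: [574.9, -117.7, -5.2]
tool_rot: [[0.995, 0.104, 0.0], [0.104, -0.995, -0.0], [0.0, 0.0, -1.0]]
wrist_force: [-0.2, -0.1, -0.0]
opening: 45.4
grip_force: 0.0
```

Emit:
move_arm:
  motion:
    - [0,0,-0.2,0]
    - [0,0,-0.2,0]
    - [0.015,-0.267,0,0]
    - [0.015,-0.267,0,0]
    - [0.015,-0.267,0,0]

```text
time_s: 40.95
eef_pos: [568.9, 3.7, 55.1]
tool_rot: [[0.995, 0.103, 0.001], [0.103, -0.995, -0.0], [0.001, 0.0, -1.0]]
wrist_force: [0.2, -0.4, 0.5]
opening: 45.6
grip_force: 0.0
```

Emit:
move_arm:
  motion:
    - [0.015,-0.267,0,0]
    - [0,0,0,0]
    - [0,0,0,0]

```text
time_s: 41.25
eef_pos: [566.9, 43.4, 54.8]
tool_rot: [[0.994, 0.106, 0.0], [0.106, -0.994, -0.0], [0.0, 0.0, -1.0]]
wrist_force: [-0.2, -0.6, -0.2]
opening: 45.6
grip_force: 0.0
```

```bash
python3 han.py yg; python3 tools.py 5;python3 go.py -95,43,-8; python3 tip.py screwdriver_tip 12
```

```text
scene y 237 [-150.7 -119.8  -80.9] y 110.0 0.018
scene g 256 [-150.5 -112.   -63. ] y -123.6 0.005
side y 138 [-149.3 -122.8  -96.6] y 109.9 -0.024
side g 226 [-148.7 -109.6  -61.5] y -124.6 0.014
scene 117 253 tipx -189.0 y at -70,-110,-150 [109.9 111.4 112.9] ztop [18.5 23.2]
scene 39 83 tipx -161.0 y at -70,-110,-150 [42.7 42.2 41.6] ztop [13.  15.9]
scene -117 340 tipx -152.0 y at -70,-110,-150 [-121.8 -122.1 -122.4] ztop [18.9 23.4]
side 117 131 tipx -149.0 y at -70,-110,-150 [109.2 110.6 112. ] ztop [16.8 22. ]
side 39 56 tipx -159.0 y at -70,-110,-150 [45.  43.9 42.7] ztop [11.5 14.6]
side -117 239 tipx -149.0 y at -70,-110,-150 [-122.3 -122.7 -123. ] ztop [17.  22.3]
t 41.5 rack [-96.3  41.8] z 54.7 psi -0.06 open 45.3 grip 0.0 F [ 0.3 -0.7 -0.3] q6 1.44
-95,43,-8 units [ 0.009 -0.008  0.418]
side [(0.41, array([-159. ,   41.9]))]
scene [(0.69, array([-160.3,   37.3]))]
```

Emit:
move_arm:
  motion:
    - [0.009,-0.008,0.2,0]
    - [0,0,0.18,0]
    - [0,0,0.035,0]
    - [0,0,0,0]

```text
time_s: 42.05
eef_pos: [567.5, 43.8, -7.9]
tool_rot: [[0.995, 0.104, -0.002], [0.104, -0.995, 0.0], [-0.002, -0.0, -1.0]]
wrist_force: [0.1, 0.2, 0.6]
opening: 45.7
grip_force: 0.0
```

Emit:
move_arm:
  motion:
    - [0,0,0,0]
    - [0,0,0,0]
    - [0,0,0,0]
    - [0,0,0,0]
    - [0,0,0,0]
  fingers: -1

```text
time_s: 42.55
eef_pos: [568.2, 44.0, -7.3]
tool_rot: [[0.995, 0.104, 0.0], [0.104, -0.995, 0.0], [0.0, 0.0, -1.0]]
wrist_force: [-0.5, 3.7, 1.8]
opening: 8.4
grip_force: 14.3
```

Emit:
move_arm:
  motion:
    - [0,0,0,0]
    - [0,0,0,0]

```text
time_s: 42.75
eef_pos: [568.2, 44.0, -7.4]
tool_rot: [[0.995, 0.104, 0.0], [0.104, -0.995, 0.0], [0.0, 0.0, -1.0]]
wrist_force: [-1.1, 0.5, 3.2]
opening: 7.6
grip_force: 30.0
```

```bash
python3 go.py -205,43,-8
```

```text
t 42.8 rack [-94.9  44.1] z -7.4 psi 0.01 open 7.6 grip 30.0 F [-1.1  0.5  3.2] q6 1.44
-205,43,-8 units [-0.734  0.007  0.004]
```

Emit:
move_arm:
  motion:
    - [-0.1,0,0,0]
    - [-0.15,0,0,0]
    - [-0.2,0,0,0]
    - [-0.2,0,0,0]
    - [-0.1,0,0,0]

```text
time_s: 43.25
eef_pos: [454.2, 32.2, -7.3]
tool_rot: [[0.995, 0.104, -0.001], [0.104, -0.995, 0.0], [-0.001, -0.0, -1.0]]
wrist_force: [2.5, 0.3, 1.0]
opening: 7.7
grip_force: 30.0
```

Emit:
move_arm:
  motion:
    - [0,0,0,0]
    - [0,0,0,0]
    - [0,0,0,0]

```text
time_s: 43.55
eef_pos: [456.4, 32.3, -7.5]
tool_rot: [[0.995, 0.104, -0.001], [0.104, -0.995, 0.0], [-0.001, -0.0, -1.0]]
wrist_force: [-5.6, -0.6, 6.5]
opening: 7.7
grip_force: 30.0
```

Emit:
move_arm:
  motion:
    - [0,0,0,0]
    - [0,0,0,0]
    - [0,0,0,0]
    - [0,0,0,0]
    - [0,0,0,0]
  fingers: 0

```text
time_s: 44.05
eef_pos: [456.4, 32.2, -7.6]
tool_rot: [[0.995, 0.104, 0.0], [0.104, -0.995, -0.0], [0.0, 0.0, -1.0]]
wrist_force: [-0.6, -0.9, -0.1]
opening: 44.1
grip_force: 0.0
```

Emit:
move_arm:
  motion:
    - [0.19,0,0,0]
    - [0.19,0,0,0]
    - [0.19,0,0,0]
    - [0,0,0,0]
    - [0,0,0,0]

```text
time_s: 44.55
eef_pos: [541.2, 41.2, -7.7]
tool_rot: [[0.995, 0.104, -0.0], [0.104, -0.995, -0.0], [-0.0, -0.0, -1.0]]
wrist_force: [0.5, -0.4, -0.3]
opening: 45.6
grip_force: 0.0
```

Emit:
move_arm:
  motion:
    - [0,0,0,0]
    - [0,0,0,0]
    - [0,0,0,0]
    - [0,0,0,0]
    - [0,0,0,0]
  fingers: -1

```text
time_s: 45.05
eef_pos: [540.8, 41.1, -7.5]
tool_rot: [[0.995, 0.104, -0.001], [0.104, -0.995, -0.0], [-0.001, -0.0, -1.0]]
wrist_force: [-2.7, -0.9, 3.1]
opening: 22.4
grip_force: 30.0
```

```bash
python3 go.py -240,-39,67; python3 tip.py screwdriver_tip 12
```

```text
t 45.0 rack [-122.5   44.1] z -7.5 psi 0.0 open 22.4 grip 30.0 F [-2.7 -0.9  3.1] q6 1.43
-240,-39,67 units [-0.784  0.554 -0.496]
side [(0.57, array([-265.8,   49.5]))]
scene [(0.76, array([-269.9,   36.6])), (0.55, array([ -65.3, -419.3]))]
```

Emit:
move_arm:
  motion:
    - [0,0,-0.2,0]
    - [0,0,-0.3,0]
    - [-0.261,0.185,0,0]
    - [-0.261,0.185,0,0]
    - [-0.261,0.185,0,0]

```text
time_s: 45.75
eef_pos: [432.3, -54.5, 67.8]
tool_rot: [[0.994, 0.105, 0.002], [0.105, -0.994, -0.0], [0.002, 0.001, -1.0]]
wrist_force: [0.4, -1.8, -1.6]
opening: 22.6
grip_force: 30.0
```

Emit:
move_arm:
  motion:
    - [0,0,0,-0.0476]
    - [0,0,0,-0.0476]
    - [0,0,0,-0.0476]
    - [0,0,0,-0.0476]
    - [0,0,0,-0.0476]

```text
time_s: 46.25
eef_pos: [433.4, -54.0, 67.5]
tool_rot: [[0.654, 0.756, 0.001], [0.756, -0.654, -0.0], [0.0, 0.001, -1.0]]
wrist_force: [-0.2, 1.0, -1.5]
opening: 22.7
grip_force: 30.0
```

Emit:
move_arm:
  motion:
    - [0,0,0,-0.0476]
    - [0,0,0,-0.0476]
    - [0,0,0,-0.0476]
    - [0,0,0,-0.0476]
    - [0,0,0,-0.0476]

```text
time_s: 46.75
eef_pos: [433.4, -53.9, 67.5]
tool_rot: [[-0.035, 0.999, 0.001], [0.999, 0.035, -0.0], [-0.0, 0.001, -1.0]]
wrist_force: [-0.9, -0.0, -0.6]
opening: 22.4
grip_force: 30.0
```

Emit:
move_arm:
  motion:
    - [0,0,0,-0.0476]
    - [0,0,0,-0.0476]
    - [0,0,0,-0.0476]
    - [0,0,0,-0.0476]
    - [0,0,0,-0.0476]

```text
time_s: 47.25
eef_pos: [433.4, -53.9, 67.5]
tool_rot: [[-0.705, 0.709, 0.001], [0.709, 0.705, -0.0], [-0.001, 0.0, -1.0]]
wrist_force: [0.4, -0.7, -2.2]
opening: 22.3
grip_force: 30.0
```

Emit:
move_arm:
  motion:
    - [0,0,0,-0.0476]
    - [0,0,0,-0.0476]
    - [0,0,0,-0.0476]
    - [0,0,0,-0.0476]
    - [0,0,0,-0.0476]

```text
time_s: 47.75
eef_pos: [433.4, -53.9, 67.5]
tool_rot: [[-0.999, 0.041, 0.001], [0.041, 0.999, -0.0], [-0.001, -0.0, -1.0]]
wrist_force: [-0.0, 0.5, -2.0]
opening: 22.6
grip_force: 30.0
```

Emit:
move_arm:
  motion:
    - [0,0,0,-0.0476]
    - [0,0,0,0]
    - [0,0,0,0]

```text
time_s: 48.05
eef_pos: [433.3, -53.9, 67.5]
tool_rot: [[-0.995, -0.098, 0.0], [-0.098, 0.995, -0.0], [-0.0, -0.0, -1.0]]
wrist_force: [-0.9, 0.5, -1.7]
opening: 22.1
grip_force: 30.0
```

```bash
python3 go.py -240,-39,-5;python3 tip.py screwdriver_tip 85
```

```text
t 48.0 rack [-239.2  -39.3] z 67.5 psi -180.34 open 22.1 grip 30.0 F [-0.9  0.5 -1.7] q6 -1.93
-240,-39,-5 units [0.005 0.002 0.483]
side [(0.55, array([-91.6, -29. ]))]
scene [(0.76, array([-79.9, -42. ])), (0.73, array([-74.4, 266.6]))]
```

Emit:
move_arm:
  motion:
    - [0,0,0.2,-0.002]
    - [0,0,0.2,0]
    - [0,0,0.085,0]
    - [0,0,0,0]

```text
time_s: 48.65
eef_pos: [432.3, -53.7, -6.6]
tool_rot: [[-0.994, -0.107, -0.002], [-0.107, 0.994, 0.001], [0.002, 0.001, -1.0]]
wrist_force: [-0.4, 0.1, -1.4]
opening: 22.3
grip_force: 30.0
```

Emit:
move_arm:
  motion:
    - [-0.1,0,0,0]
    - [-0.15,0,0,0]
    - [-0.15,0,0,0]
    - [-0.15,0,0,0]
    - [-0.15,0,0,0]

```text
time_s: 49.15
eef_pos: [538.6, -42.3, -4.5]
tool_rot: [[-0.994, -0.108, 0.001], [-0.108, 0.994, -0.0], [-0.001, -0.0, -1.0]]
wrist_force: [-0.3, -0.3, -0.8]
opening: 22.3
grip_force: 30.0
```

Emit:
move_arm:
  motion:
    - [-0.06,0,0,0]
    - [-0.03,0,0,0]
    - [0,0,0,0]
    - [0,0,0,0]

```text
time_s: 49.55
eef_pos: [549.8, -41.0, -5.3]
tool_rot: [[-0.994, -0.109, -0.001], [-0.109, 0.994, 0.0], [0.001, 0.0, -1.0]]
wrist_force: [-0.5, 0.2, -2.1]
opening: 22.4
grip_force: 30.0
```

```bash
python3 go.py -101,-39,-5;python3 han.py rg
```

```text
t 49.5 rack [-122.1  -38.5] z -5.3 psi -179.72 open 22.4 grip 30.0 F [-0.5  0.2 -2.1] q6 -1.86
-101,-39,-5 units [-0.14  -0.004 -0.002]
scene r 181 [-173.1 -151.6 -123.6] y -43.1 0.172
scene g 254 [-151.  -112.8  -63. ] y -123.5 0.009
side r 95 [-172.4 -155.2  -81.3] y -45.4 -0.013
side g 224 [-147.8 -109.3  -62.5] y -124.1 0.013
```

Emit:
move_arm:
  motion:
    - [-0.03,0,0,0.0015]
    - [-0.03,0,0,0]
    - [-0.03,0,0,0]
    - [-0.03,0,0,0]
    - [0,0,0,0]

```text
time_s: 50.15
eef_pos: [569.6, -39.0, -5.3]
tool_rot: [[-0.995, -0.104, 0.001], [-0.104, 0.995, -0.0], [-0.001, -0.0, -1.0]]
wrist_force: [0.6, -0.3, -1.0]
opening: 22.0
grip_force: 30.0
```

Emit:
move_arm:
  motion:
    - [-0.015,0,0,0]
    - [0,0,0,0]

```text
time_s: 50.35
eef_pos: [571.2, -38.8, -5.3]
tool_rot: [[-0.995, -0.104, 0.0], [-0.104, 0.995, -0.0], [-0.0, -0.0, -1.0]]
wrist_force: [-0.1, -0.5, -1.6]
opening: 22.9
grip_force: 30.0
```

Emit:
move_arm:
  motion:
    - [-0.015,0,0,0]
    - [0,0,0,0]

```text
time_s: 50.55
eef_pos: [573.0, -38.5, -5.4]
tool_rot: [[-0.995, -0.104, -0.001], [-0.104, 0.995, 0.0], [0.001, 0.0, -1.0]]
wrist_force: [-1.7, -0.0, -1.2]
opening: 22.2
grip_force: 30.0
```

Emit:
move_arm:
  motion:
    - [-0.015,0,0,0]
    - [0,0,0,0]

```text
time_s: 50.75
eef_pos: [573.1, -38.2, -5.8]
tool_rot: [[-0.995, -0.104, -0.005], [-0.104, 0.995, 0.0], [0.005, 0.001, -1.0]]
wrist_force: [-10.8, -2.3, 1.7]
opening: 22.1
grip_force: 30.0
```

```bash
python3 go.py;python3 han.py r
```

```text
t 50.8 rack [-98.6 -38.2] z -5.8 psi -179.98 open 22.1 grip 30.0 F [-10.8  -2.3   1.7] q6 -1.85
scene r 189 [-150.9 -128.3  -99.7] y -42.5 0.151
side r 102 [-148.8 -131.3  -56.8] y -45.2 -0.035
```

Emit:
move_arm:
  motion:
    - [0.02,0,0,0]
    - [0,0,0,0]

```text
time_s: 51.05
eef_pos: [572.4, -38.7, -5.3]
tool_rot: [[-0.995, -0.104, 0.0], [-0.104, 0.995, -0.0], [-0.0, -0.0, -1.0]]
wrist_force: [-0.2, 0.5, -1.1]
opening: 22.2
grip_force: 30.0
```

Emit:
move_arm:
  motion:
    - [0,0,0,0]
    - [0,0,0,0]
    - [0,0,0,0]
    - [0,0,0,0]
  fingers: 0

```text
time_s: 51.45
eef_pos: [572.7, -38.7, -5.2]
tool_rot: [[-0.995, -0.104, 0.0], [-0.104, 0.995, -0.0], [-0.0, -0.0, -1.0]]
wrist_force: [-0.6, 0.0, 0.2]
opening: 45.6
grip_force: 0.0
```

Emit:
move_arm:
  motion:
    - [0,0,-0.2,0]
    - [0,0,-0.2,0]
    - [0.13,0.282,0,0]
    - [0.13,0.282,0,0]
    - [0.13,0.282,0,0]

```text
time_s: 51.95
eef_pos: [500.4, 82.4, 55.0]
tool_rot: [[-0.995, -0.103, 0.001], [-0.103, 0.995, 0.0], [-0.001, 0.0, -1.0]]
wrist_force: [0.9, -0.1, -0.2]
opening: 45.4
grip_force: 0.0
```

Emit:
move_arm:
  motion:
    - [0.13,0.282,0,0]
    - [0.13,0.282,0,0]
    - [0.13,0.282,0,0]
    - [0,0,0,0]
    - [0,0,0,0]

```text
time_s: 52.45
eef_pos: [429.4, 202.4, 54.8]
tool_rot: [[-0.994, -0.107, 0.0], [-0.107, 0.994, 0.0], [-0.0, -0.0, -1.0]]
wrist_force: [0.8, 0.1, 0.5]
opening: 45.4
grip_force: 0.0
```

```bash
sed -i "s/'b':(100,125,39)/'b':(100,125,39),'B':(100,125,215)/" han.py; python3 han.py Br; python3 go.py -215,215,-7; python3 - <<'E'
from h import *
p=eyes.read_camera('wrist'); cv2.imwrite('pics/w5.png',p['color'])
E
```

```text
scene B 239 [-264.3 -225.7 -178.6] y 208.8 0.012
scene r 328 [-150.6 -110.   -58.2] y -44.9 0.002
side B 185 [-262.9 -223.1 -176.1] y 208.8 0.025
side r 242 [-148.6 -105.6  -55.6] y -45.4 0.023
t 52.5 rack [-215.7  214.7] z 54.8 psi -179.99 open 45.5 grip 0.0 F [-0.1 -0.1 -0.2] q6 -1.36
-215,215,-7 units [-0.004  0.002  0.412]
```

View pics/w5.png

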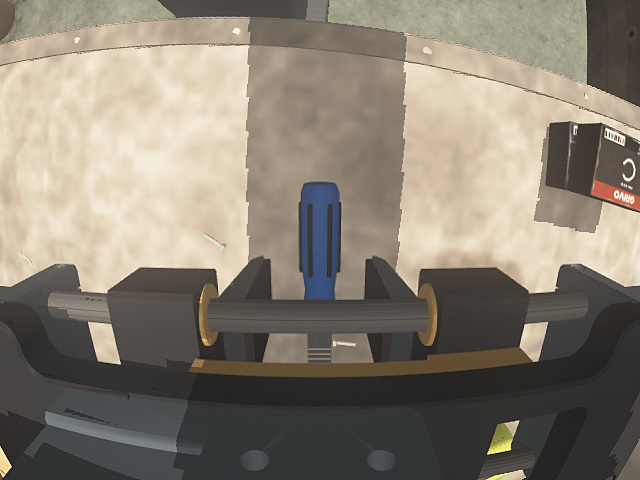

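Emit:
move_arm:
  motion:
    - [0,0,0.2,0]
    - [0,0,0.18,0]
    - [0,0,0.033,0]
    - [0,0,0,0]

```text
time_s: 53.0
eef_pos: [429.7, 200.7, -7.6]
tool_rot: [[-0.995, -0.103, -0.002], [-0.103, 0.995, -0.001], [0.002, -0.0, -1.0]]
wrist_force: [-0.6, 0.4, 0.4]
opening: 45.5
grip_force: 0.0
```

Emit:
move_arm:
  motion:
    - [0,0,0,0]
    - [0,0,0,0]
    - [0,0,0,0]
    - [0,0,0,0]
    - [0,0,0,0]
  fingers: -1

```text
time_s: 53.5
eef_pos: [430.2, 201.7, -6.5]
tool_rot: [[-0.995, -0.104, 0.001], [-0.104, 0.995, 0.0], [-0.001, 0.0, -1.0]]
wrist_force: [0.3, -1.6, 11.1]
opening: 21.9
grip_force: 30.0
```

Emit:
move_arm:
  motion:
    - [0,0,-0.2,0]
    - [0,0,-0.2,0]
    - [0.042,-0.293,0,0]
    - [0.042,-0.293,0,0]
    - [0.042,-0.293,0,0]

```text
time_s: 54.0
eef_pos: [424.6, 67.3, 53.4]
tool_rot: [[-0.994, -0.106, 0.001], [-0.106, 0.994, -0.0], [-0.001, -0.0, -1.0]]
wrist_force: [1.4, -1.8, -0.5]
opening: 21.9
grip_force: 30.0
```

Emit:
move_arm:
  motion:
    - [0.042,-0.293,0,0]
    - [0,0,0,0]
    - [0,0,0,0]

```text
time_s: 54.3
eef_pos: [423.0, 23.2, 53.0]
tool_rot: [[-0.995, -0.102, 0.0], [-0.102, 0.995, 0.0], [-0.0, 0.0, -1.0]]
wrist_force: [-0.4, 0.1, -1.6]
opening: 21.7
grip_force: 30.0
```

```bash
python3 go.py -240,39,-5;python3 tip.py file_tip 72
```

```text
t 54.3 rack [-241.5   38.5] z 53.0 psi -180.13 open 21.7 grip 30.0 F [-0.4  0.1 -1.6] q6 -1.76
-240,39,-5 units [-0.01   0.003  0.387]
side [(0.64, array([-86.6,  34.1]))]
scene [(0.61, array([-82.7,  32.9])), (0.43, array([-59.6,  25.9]))]
```

Emit:
move_arm:
  motion:
    - [0,0.003,0.2,0]
    - [0,0,0.15,0]
    - [0,0,0.034,0]
    - [0,0,0,0]

```text
time_s: 54.9
eef_pos: [422.4, 25.3, -5.2]
tool_rot: [[-0.994, -0.106, -0.002], [-0.106, 0.994, 0.0], [0.002, 0.0, -1.0]]
wrist_force: [0.1, 1.2, -1.4]
opening: 21.8
grip_force: 30.0
```

Emit:
move_arm:
  motion:
    - [-0.1,0,0,0]
    - [-0.15,0,0,0]
    - [-0.15,0,0,0]
    - [-0.15,0,0,0]
    - [-0.15,0,0,0]

```text
time_s: 55.4
eef_pos: [528.6, 36.1, -3.5]
tool_rot: [[-0.994, -0.105, 0.001], [-0.105, 0.994, -0.0], [-0.001, -0.0, -1.0]]
wrist_force: [-0.1, 0.9, 0.0]
opening: 21.9
grip_force: 30.0
```

Emit:
move_arm:
  motion:
    - [-0.06,0,0,0]
    - [-0.03,0,0,0]
    - [0,0,0,0]
    - [0,0,0,0]

```text
time_s: 55.8
eef_pos: [539.6, 36.9, -4.8]
tool_rot: [[-0.995, -0.104, -0.001], [-0.104, 0.995, 0.0], [0.001, 0.0, -1.0]]
wrist_force: [-0.8, 1.0, -0.6]
opening: 21.8
grip_force: 30.0
```

```bash
python3 go.py -104,39,-5;python3 han.py b
```

```text
t 55.8 rack [-124.1   40. ] z -4.8 psi -179.97 open 21.8 grip 30.0 F [-0.8  1.  -0.6] q6 -1.72
-104,39,-5 units [-0.134 -0.007  0.001]
scene b 131 [-173.8 -154.4 -130.9] y 33.7 0.15
side b 89 [-171.6 -153.4  -86.1] y 31.7 -0.031
```

Emit:
move_arm:
  motion:
    - [-0.03,-0.005,0,0]
    - [-0.03,0,0,0]
    - [-0.03,0,0,0]
    - [-0.03,0,0,0]
    - [0,0,0,0]

```text
time_s: 56.4
eef_pos: [559.6, 38.1, -4.8]
tool_rot: [[-0.995, -0.104, 0.001], [-0.104, 0.995, -0.0], [-0.001, -0.0, -1.0]]
wrist_force: [0.6, 0.7, -1.2]
opening: 22.1
grip_force: 30.0
```

Emit:
move_arm:
  motion:
    - [-0.015,0,0,0]
    - [0,0,0,0]

```text
time_s: 56.6
eef_pos: [561.2, 38.3, -4.9]
tool_rot: [[-0.995, -0.104, 0.0], [-0.104, 0.995, -0.0], [-0.0, -0.0, -1.0]]
wrist_force: [-0.7, 0.1, -0.6]
opening: 21.7
grip_force: 30.0
```

Emit:
move_arm:
  motion:
    - [-0.015,0,0,0]
    - [0,0,0,0]

```text
time_s: 56.8
eef_pos: [563.2, 38.5, -4.9]
tool_rot: [[-0.995, -0.104, -0.0], [-0.104, 0.995, -0.0], [0.0, 0.0, -1.0]]
wrist_force: [0.4, 1.0, -2.2]
opening: 21.5
grip_force: 30.0
```

Emit:
move_arm:
  motion:
    - [-0.015,0,0,0]
    - [0,0,0,0]

```text
time_s: 57.0
eef_pos: [563.3, 38.7, -5.3]
tool_rot: [[-0.995, -0.104, -0.004], [-0.104, 0.995, -0.0], [0.004, 0.0, -1.0]]
wrist_force: [-9.8, -2.6, 2.2]
opening: 22.0
grip_force: 30.0
```

```bash
python3 go.py;python3 han.py b
```

```text
t 57.0 rack [-100.4   39.3] z -5.3 psi -179.97 open 22.0 grip 30.0 F [-9.8 -2.6  2.2] q6 -1.71
scene b 132 [-150.1 -128.9 -107.9] y 32.9 0.131
side b 93 [-148.6 -129.9  -62.2] y 31.9 -0.022
```

Home. Release, back away upward, and check.

Emit:
move_arm:
  motion:
    - [0.02,0,0,0]
    - [0,0,0,0]

```text
time_s: 57.3
eef_pos: [562.3, 38.4, -4.8]
tool_rot: [[-0.995, -0.104, 0.0], [-0.104, 0.995, 0.0], [-0.0, 0.0, -1.0]]
wrist_force: [-0.4, 0.5, -0.4]
opening: 22.1
grip_force: 30.0
```

Emit:
move_arm:
  motion:
    - [0,0,0,0]
    - [0,0,0,0]
    - [0,0,0,0]
    - [0,0,0,0]
  fingers: 0

```text
time_s: 57.7
eef_pos: [562.7, 38.4, -4.8]
tool_rot: [[-0.995, -0.104, 0.0], [-0.104, 0.995, -0.0], [-0.0, -0.0, -1.0]]
wrist_force: [-0.0, 0.4, 0.2]
opening: 45.1
grip_force: 0.0
```

Emit:
move_arm:
  motion:
    - [0,0,-0.2,0]
    - [0,0,-0.3,0]
    - [0,0,-0.3,0]
    - [0.25,0,-0.2,0]
    - [0.3,0,0,0]

```text
time_s: 58.2
eef_pos: [482.9, 29.6, 148.6]
tool_rot: [[-0.994, -0.105, 0.008], [-0.105, 0.995, -0.0], [-0.008, -0.001, -1.0]]
wrist_force: [-0.2, -0.7, -0.3]
opening: 45.7
grip_force: 0.0
```

Emit:
move_arm:
  motion:
    - [0.3,0,0,0]
    - [0,0,0,0]
    - [0,0,0,0]

```text
time_s: 58.5
eef_pos: [435.3, 25.0, 145.6]
tool_rot: [[-0.995, -0.104, 0.001], [-0.104, 0.995, -0.0], [-0.001, -0.0, -1.0]]
wrist_force: [1.2, -0.0, -0.2]
opening: 45.7
grip_force: 0.0
```

```bash
python3 han.py ybrg; python3 - <<'E'
from h import *
p=eyes.read_camera('side'); a=p['color'][150:390,230:440]; cv2.imwrite('pics/end.png',cv2.resize(a,(525,600),interpolation=cv2.INTER_CUBIC))
E
```

```text
scene y 219 [-149.6 -103.8  -53.1] y 108.2 0.043
scene b 235 [-150.5 -112.5  -65.4] y 32.7 0.006
scene r 329 [-150.5 -109.2  -58.1] y -44.7 -0.001
scene g 272 [-151.1 -111.6  -63.2] y -123.5 0.004
side y 230 [-148.9 -105.8  -54.5] y 110.7 0.05
side b 207 [-149.5 -108.6  -63.9] y 32.1 0.003
side r 252 [-148.3 -105.9  -56.7] y -45.2 0.001
side g 236 [-149.  -110.   -62.2] y -124.0 0.022
```

View pics/end.png

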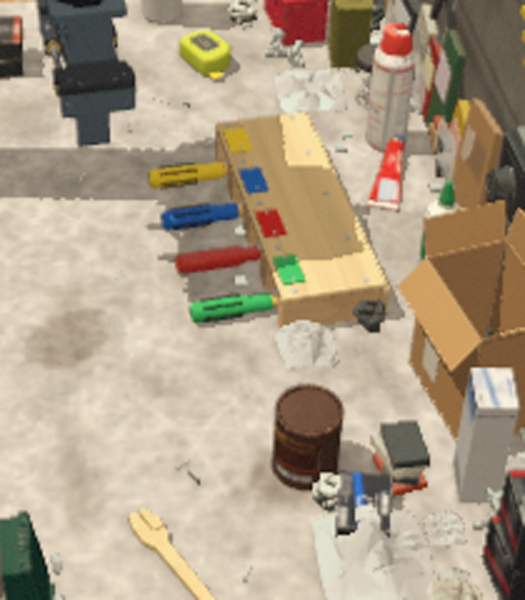

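All four handles stick out in front of their matching plates, in crop pixels yellow (190,175), blue (200,215), red (215,260) and green (232,307). Their ends all lie at rack x ≈ -150, so every tool is fully home, and the bystanders have not moved.

```bash
python3 -c "
from rig import manip
print(manip.hand_in())"
```

```text
the job is handed in; nothing more can be done
None
```

All four tools are turned round and fully home, blade-first, in the lanes matching their handle colours; the bystanders look undisturbed, and the job is handed in (about 59 s of the 210 s used).

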